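# Lay the rectifier tube in its cradle and hold the tester's sprung lid at its balance

## Robot

A 6-joint arm with a two-finger parallel gripper is mounted at the origin on the work surface. World frame = base frame: x ahead of the robot, y to its left, z up, the work surface at z = 0. Lengths are in m, angles in rad, forces in N, time in s.
With the tool pointing down it reaches from about 0.35 to 0.925 m from the base axis. Payload 6.4 kg.
Tool frame: the origin (TCP) lies at the very end of the fingers, on their centre line; the grasp point (between the pads) lies env.pinch_z behind it (env.pinch_z is the distance from the TCP to the grasp point, in m); y points along the fingers, z is the direction in which the jaws open and shut, and the axes are right-handed (so a half turn about y gives the same grasp; the last joint's range is limited). The gripper opens to 85 mm and grips with 20 to 120 N. Pads are 22 mm wide; open, the fingers measure 114 mm over their backs; the gripper's body (76 mm by 85 mm) begins 54 mm behind the grasp point. The pads swing forward as they close: fully open they stand 13 mm farther back than shut.
Start: joints at [-1.357, 0.245, 1.558, -0, 1.339, -0.174], TCP at [0.246, -0.602, 0.231] pointing down, gripper open.
Joint ranges: [-3.13, 3.13], [-1.02, 2.26], [0.13, 2.54], [-0.95, 4.09], [0.21, 2.88], [-2.74, 2.74]. Speed limits (rad/s): [2.57, 2.57, 3.14, 3.14, 3.14, 3.14].

## Interface

Orientations are given as a unit quaternion [x, y, z, w].
In Python, from cell import env, get_image, calibration, order gives the robot as it stands. The module is installed in compiled form; this text tells all that it offers.
- The arm moves only by the tool move_arm, never from a script. Its argument "motion" is a list of rows, each a list of 3 entries, a list of its own where there are three numbers: the turn, a rotation vector about the tool's x, y, z as a fraction of full scale, then the shift along the tool's x, y, z as a fraction of full scale, then the opening, from 0 (shut) to 1 (fully open). A call has 1 to 10 rows; each row shifts and turns the pose as measured when the row begins, along the tool's axes as they then stand; what a row does not reach is not made up. Full scale, the value 1, is 50 mm for a shift and 5 degrees for a turn. A row lasts 1/8 s, in which the tool goes at most 62.5 mm and 10.7 degrees, less where a joint would pass 70% of its speed; a pose out of reach is approached as far as the arm can. A call with a number of a shift or a turn outside -1 to 1 is refused whole. A call with a gripper value outside its range is refused whole. The fingers move at their own pace and stop on an object; "newtons" is the grip in N (left out, the last holds). Time passes only in rows, so rows that do not move let the fingers close. It gives the time, the measured TCP pose, the force and the opening at its end, in the units of the state.
- env.get_obs(): the state, without advancing time (a new reading comes with each control period).
- get_image(name): name is "side" or "top"; returns the picture (480x640x3 uint8, red, green, blue); there is no depth.
- calibration(name): a dict with "fx", "fy", "cx", "cy" (pixels), "extrinsics" (4x4, takes a point from camera to world coordinates). Camera axes: x right, y down, z forward; pixel columns grow to the right and rows downward; lengths in m; the calibration is good to about 2 mm. A picture is of the moment at which its call begins. calibration takes no time and is no camera call.
- order.hand_in(): hands the job in, once; it reports no verdict.
The state is a dict: "t": time; "joint_positions": joint angles; "joint_velocities": joint speeds; "effort": joint torques, N m; "ee_pos": TCP position; "eef_rot": TCP orientation; "force": force on the tool from outside, world axes, zero at the start; "moment": the same for the moment, N m; "gripper_width": opening from 0.0 (shut) to 1.0 (fully open).
Only numpy, scipy, OpenCV 4.12 (cv2) and the standard library are available. Lean on these libraries where they do the work, as an engineer would, in place of code of your own. Each camera call takes 0.05 s, during which the arm holds its last target.

## Task

Someone stood the tall rectifier tube on the tube tester's shut lid: lay it gently on its side in the V cradle on the bench and let go of it. Then take the lid by its bar handle, raise it past its balance point, ease it back and finish while still holding it just below the balance point, so that its stay can be screwed back on; do not let the lid drop or fly open, and leave the other things on the bench alone.

Things in the scene. Friction and masses are not known exactly. Their poses are not given: they have to be found in the camera images.
- tester: Fixed brown bakelite tube tester case, 200 deep (its x) x 260 wide (its y) x 85 mm high, plus a 40 mm high lid of the same outline: the shut lid's flat top is 125 mm above the bench. Origin: centre of the underside, on the bench. Its front, with the handle, faces its -x; the lid hinges on its far (+x) edge. It stands turned by up to 0.2 rad.
- lid_angle (a joint): Angle of the lid, rad: 0 shut, growing as its front rises, stop at 1.5. Hinge springs carry part of its 0.7 kg; balance point at 0.85 rad. Below that it falls shut (about 1.3 N up at the handle lifts it off the case, less the higher it is), above it the springs throw it open. Almost no friction: it stays nowhere in between by itself.
- lid_hinge (a point): Point on the lid's hinge axis, at mid width. The axis runs level along the tester's y, 100 mm behind the tester's centre and 85 mm above the bench. This point does not move as the lid turns.
- lid: The lid with its chromed bar handle: a round bar 12 mm thick, 120 mm long, parallel to the hinge axis, on two 10 mm posts 54 mm either side of its middle. Bar axis 44 mm in front of the lid's front face (38 mm clear gap). Origin at the hinge, axes turning with the lid, aligned with the tester's when shut. The round bar can turn between the fingers.
- bar_mid (a point): Middle of the bar handle's bar, on its axis. Lid shut: 103 mm above the bench. It moves with the lid on an arc round the hinge: from the hinge it lies 244 mm forward (to the tester's -x) and 18 mm up when the lid is shut, 245 mm in all.
- rectifier: Loose tall rectifier tube, round, 120 mm long, 85 g. Its z runs along it from pins to glass dome; origin at the pin tips. At start upright on the shut lid, pins down. From the bottom: pins 11 mm, grey base 36 mm thick up to 46 mm, straight clear glass bulb 38 mm thick from 51 to 104 mm, dome up to 120 mm.
- rectifier_mid (a point): Centre of the rectifier tube, on its axis half-way along, 60 mm from the pin tips. At start 185 mm above the bench.
- cradle: Fixed wooden tube cradle. Origin: centre of the underside, on the bench. Board 120 (its x) x 66 x 10 mm; on it two 90 degree V rests open upward, 8 mm thick along x, 58 mm wide, centred 36 mm either side of the middle; V bottom 20 mm, V top edges about 43 mm above the bench. The tube lies along x, either way round; laid midway, its centre is 46 mm above the bench.
- octal_a: Bystander: squat octal tube with a black base, upright, 33 mm thick, 68 mm high. Origin under its centre.
- octal_b: Bystander: a second squat octal tube, like octal_a.
- puller: Bystander: chrome tube puller, a strip bow lying flat, 120 x 40 x 12 mm, long along its x.
- stay: Bystander: the lid's stay, a flat steel strip 128 x 18 x 5 mm with an eye at each end, lying flat, taken off the tester.
Things that resemble listed ones, but are neither listed nor needed, are in the scene too. What is shaped like the rectifier but green or yellow is not meant. There is more than one size of the cradle; the job needs the larger.

How it is judged:
On the way, in this order (a step that is already met when the one before it is completed fails the run):
1. the rectifier tube lies on its side in both V rests of the cradle, let go and still (x of rectifier_mid in the frame of cradle between -0.015 and 0.015 m and y of rectifier_mid in the frame of cradle between -0.008 and 0.008 m and z of rectifier_mid in the frame of cradle between 0.04 and 0.052 m and angle between the z axis of rectifier and the x axis of cradle, either way round below 0.12 rad and contact force between the fingers and rectifier below 0.1 N and linear speed of rectifier below 0.03 m/s), for 0.2 s.
2. the lid, in the fingers by its bar handle, is past its balance point (value of joint lid_angle above 0.9 rad and contact force between the fingers and lid above 0.2 N and distance between the grasp point and bar_mid below 0.07 m), for 0.1 s.
3. the lid is back just below its balance point, held by its bar handle (value of joint lid_angle between 0.6 and 0.83 rad and contact force between the fingers and lid above 0.2 N and distance between the grasp point and bar_mid below 0.07 m), for 0.2 s.
At the end, for the whole second after the job is handed in: The fingers hold the lid by its bar handle (over 0.2 N), still, between 0.60 and 0.83 rad (balance point 0.85); the rectifier tube lies free and still in both V rests of the cradle, its centre within 15 mm of the middle lengthwise, its axis within 0.12 rad of the cradle's (all of step 1 and all of step 3 and velocity of joint lid_angle between -0.1 and 0.1 rad/s); the arm keeps its last pose, push and grip.
It fails at once if the lid drops or is slammed (closing faster than 2 rad/s) (velocity of joint lid_angle below -2 rad/s).
It fails at once if the lid flies open (beyond 1.3 rad) (value of joint lid_angle above 1.3 rad).
It fails at once if the rectifier tube falls over on the bench (height (world z) of rectifier_mid below 0.032 m).
It fails at once if the rectifier tube is dropped (falling free faster than 0.5 m/s) or pressed hard into the cradle (over 25 N) ((linear speed of rectifier above 0.5 m/s and contact force between the fingers and rectifier below 0.05 N) or contact force between rectifier and cradle above 25 N).
It fails at once if one of the other things on the bench is disturbed (moved over 25 mm) (distance of any of octal_a, octal_b, puller, stay from where it was at the start of the episode above 0.025 m).
It also fails if it takes over 61 s, if anything falls off the work surface, if the arm or the gripper's body presses on something with over 40 N, if the wrist force passes 120 N, or if a joint passes its speed limit or range.

## Working session

There is one attempt and no reset: what is moved stays moved. The work goes in short steps, Python scripts to look and compute and a tool call to move; the robot and the scene stay as the last step left them, time stands still between calls to the robot, and variables do not carry over. Pictures are saved under pics/ and viewed, and the job is handed in when it is done.

Besides the shell and the picture viewer there is one more tool, called after "Call:" as name(argument=value, ...), one argument or row to a line, values as JSON. move_arm: Moves the arm, as the interface text tells. Its arguments: {"type":"object","properties":{"motion":{"type":"array","items":{"type":"array"}},"newtons":{"type":"number"}},"required":["motion"]}

```bash
mkdir -p pics; python3 - <<'E'
from cell import env,get_image,calibration
import cv2,numpy as np
for n in("side","top"):
    im=get_image(n);cv2.imwrite(f"pics/{n}0.png",im[:,:,::-1]);c=calibration(n)
    print(n,c["fx"],c["fy"],c["cx"],c["cy"]);print(np.round(c["extrinsics"],4))
print(env.pinch_z,env.get_obs())
E
```

```text
side 487.2314925501001 487.2314925501001 320.11164783593347 240.01755795167136
[[-0.723  -0.5341  0.4381  0.1819]
 [-0.6907  0.5704 -0.4444  0.4713]
 [-0.0125 -0.6239 -0.7814  0.8642]
 [ 0.      0.      0.      1.    ]]
top 492.49486239593284 492.49486239593284 319.76626568327555 241.47984926879627
[[ 0.0192 -0.983   0.1827  0.4336]
 [-0.9998 -0.02   -0.0026  0.0541]
 [ 0.0062 -0.1826 -0.9832  1.0096]
 [ 0.      0.      0.      1.    ]]
0.0187 {'t': 0.1, 'joint_positions': array([-1.35707828e+00,  2.45768330e-01,  1.55889892e+00, -3.65623951e-05,
        1.33870856e+00, -1.74128838e-01]), 'joint_velocities': array([-0.00072028, -0.00065256, -0.00284181,  0.00088456,  0.0018776 ,
        0.00023983]), 'effort': array([ 8.29248038e-04, -4.30663383e+01, -3.27132905e+01, -3.96175142e-05,
        2.78344931e-03,  7.83731224e-06]), 'ee_pos': array([ 0.24569768, -0.60122581,  0.23027145]), 'eef_rot': array([-0.13629467,  0.69448178, -0.69322164,  0.13624456]), 'force': array([0.7218687 , 0.32885775, 0.75842083]), 'moment': array([-0.03429513, -0.0398821 , -0.00027153]), 'gripper_width': 0.9993872977864114}
```

View pics/side0.png

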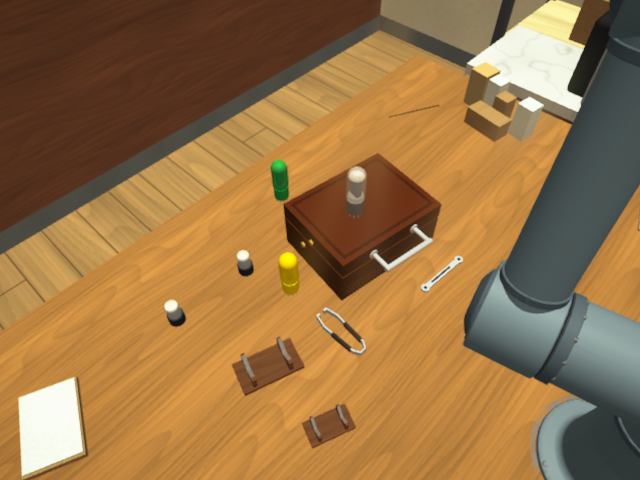

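View pics/top0.png

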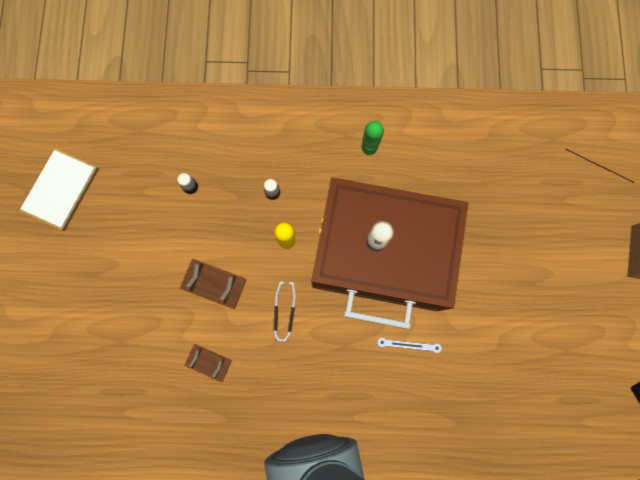

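The rectifier is the clear tube on the lid: side (356,190), top (380,235). The green tube (top 373,137) and the yellow one (top 285,235) are decoys. There are two cradles: A at top (213,284) and B at top (208,362). A looks larger, so I'll confirm both choices in an enlarged crop.

```bash
cat > h.py <<'E'
import numpy as np,cv2
from cell import env,get_image,calibration
from scipy.spatial.transform import Rotation as R
def ray(n,u,v):
    c=calibration(n);E=np.array(c["extrinsics"])
    d=E[:3,:3]@np.array([(u-c["cx"])/c["fx"],(v-c["cy"])/c["fy"],1]);return E[:3,3],d
def at(n,u,v,z):
    o,d=ray(n,u,v);return o+d*(z-o[2])/d[2]
def proj(n,p):
    c=calibration(n);E=np.array(c["extrinsics"]);q=E[:3,:3].T@(np.array(p)-E[:3,3])
    return np.round([c["fx"]*q[0]/q[2]+c["cx"],c["fy"]*q[1]/q[2]+c["cy"]],1)
def crop(src,dst,u0,v0,w,h,s):
    im=cv2.imread(src)[v0:v0+h,u0:u0+w];cv2.imwrite(dst,cv2.resize(im,None,fx=s,fy=s,interpolation=cv2.INTER_CUBIC))
E
python3 - <<'E'
from h import *
crop("pics/top0.png","pics/c1.png",170,250,130,140,4)
crop("pics/top0.png","pics/c2.png",300,170,180,170,4)
crop("pics/side0.png","pics/c3.png",220,320,150,130,5)
crop("pics/side0.png","pics/c4.png",270,150,190,150,4)
E
```

```text
(no output)
```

View pics/c1.png

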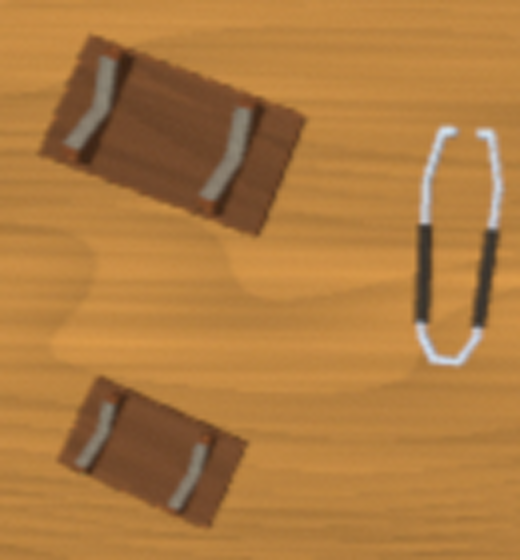

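View pics/c2.png

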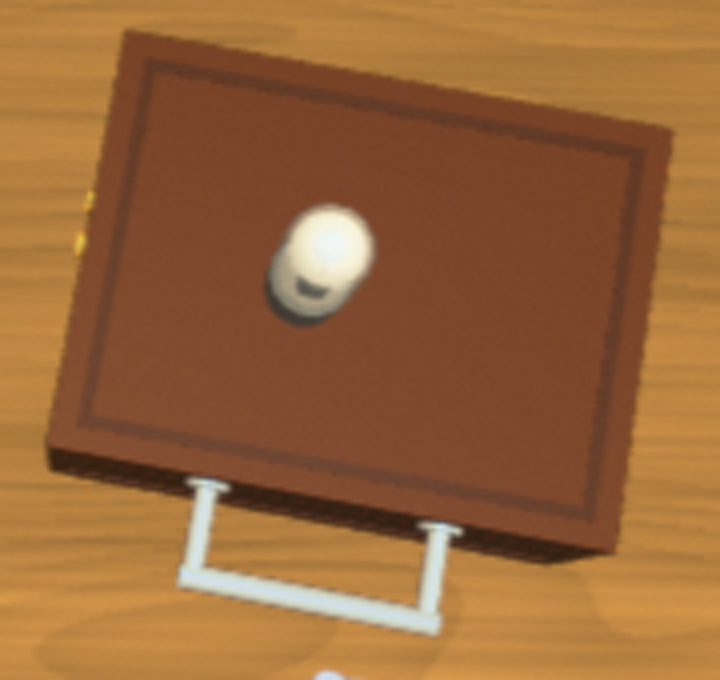

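View pics/c3.png

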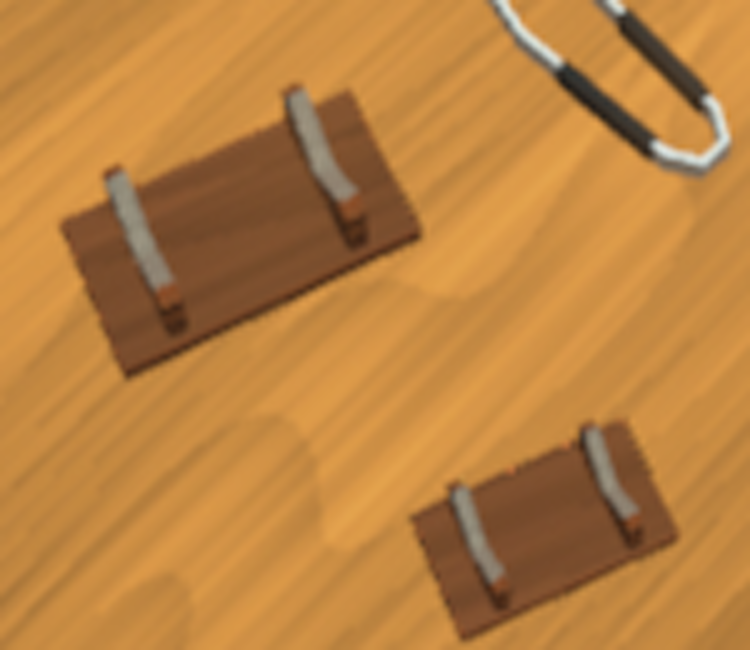

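View pics/c4.png

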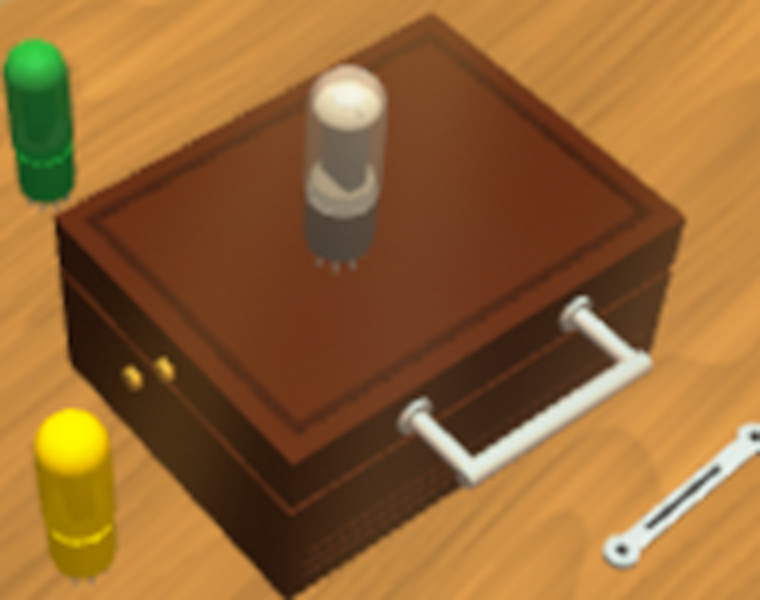

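```bash
python3 - <<'E'
from h import *
def P(n,o,s,pts,z): return np.array([at(n,o[0]+(u+.5)/s-.5,o[1]+(v+.5)/s-.5,z) for u,v in pts])
def rep(name,c):
    print(name,"centre",c.mean(0).round(4),"edges",[np.round(np.linalg.norm(c[(i+1)%4]-c[i]),4) for i in range(4)],"ang",[np.round(np.degrees(np.arctan2(*(c[(i+1)%4]-c[i])[[1,0]])),1) for i in range(4)])
rep("cradle top",P("top",(170,250),4,[(92,36),(305,118),(258,236),(40,155)],.01))
rep("cradleB top",P("top",(170,250),4,[(98,377),(247,441),(210,527),(57,460)],.01))
rep("cradle side",P("side",(220,320),5,[(62,222),(348,92),(420,237),(127,372)],.01))
rep("tester top",P("top",(300,170),4,[(122,30),(672,130),(615,552),(48,447)],.125))
rep("tester side",P("side",(270,150),4,[(432,13),(685,220),(293,465),(57,217)],.125))
for n,o,pts in(("top",(300,170),[(182,577),(438,622)]),("side",(270,150),[(474,472),(643,360)])):
    b=P(n,o,4,pts,.103);print("bar",n,b.round(4),b.mean(0).round(4))
print("tube side top",P("side",(270,150),4,[(347,105)],.226).round(4),"base",P("side",(270,150),4,[(340,235)],.148).round(4))
print("tube top dome",P("top",(300,170),4,[(331,250)],.226).round(4))
E
```

```text
cradle top centre [0.528  0.2664 0.01  ] edges [np.float64(0.1178), np.float64(0.0634), np.float64(0.1187), np.float64(0.0652)] ang [np.float64(-109.8), np.float64(160.8), np.float64(71.1), np.float64(-19.9)]
cradleB top centre [0.3724 0.2674 0.01  ] edges [np.float64(0.081), np.float64(0.0443), np.float64(0.0828), np.float64(0.044)] ang [np.float64(-111.4), np.float64(158.9), np.float64(68.4), np.float64(-23.5)]
cradle side centre [0.5256 0.2681 0.01  ] edges [np.float64(0.1175), np.float64(0.0663), np.float64(0.1159), np.float64(0.0647)] ang [np.float64(-109.5), np.float64(159.7), np.float64(69.7), np.float64(-18.8)]
tester top centre [ 0.6015 -0.0777  0.125 ] edges [np.float64(0.2598), np.float64(0.1979), np.float64(0.2575), np.float64(0.1986)] ang [np.float64(-99.5), np.float64(170.6), np.float64(80.6), np.float64(-8.8)]
tester side centre [ 0.5987 -0.0766  0.125 ] edges [np.float64(0.1989), np.float64(0.2559), np.float64(0.197), np.float64(0.2566)] ang [np.float64(170.0), np.float64(80.3), np.float64(-9.8), np.float64(-99.3)]
bar top [[ 0.4687  0.0029  0.103 ]
 [ 0.4508 -0.1136  0.103 ]] [ 0.4598 -0.0553  0.103 ]
bar side [[ 0.4673 -0.0016  0.103 ]
 [ 0.4489 -0.1126  0.103 ]] [ 0.4581 -0.0571  0.103 ]
tube side top [[ 0.5962 -0.0491  0.226 ]] base [[ 0.5889 -0.0408  0.148 ]]
tube top dome [[ 0.5967 -0.0494  0.226 ]]
```

The crops confirm it. Cradle A's board measures 118×65 mm (nominal 120×66), while B is only 82×44, so A is the one. The tube is the clear-glass one on the lid. Next I'll refine its axis and check the tool axes.

```bash
python3 - <<'E'
from h import *
o=env.get_obs();print(R.from_quat(o["eef_rot"]).as_matrix().round(3))
for n,f,(u0,v0) in(("top","pics/top0.png",(355,210)),("side","pics/side0.png",(325,155))):
    im=cv2.imread(f)[v0:v0+70,u0:u0+60];s=8
    im=cv2.resize(im,None,fx=s,fy=s,interpolation=cv2.INTER_CUBIC)
    for (x,y),c in zip([(.596,-.049)],[(0,255,0)]):
        for z,r in((.136,.018),(.171,.018),(.176,.019),(.229,.019)):
            pts=[((proj(n,(x+r*np.cos(a),y+r*np.sin(a),z))-[u0,v0]+.5)*s-.5) for a in np.linspace(0,6.28,40)]
            cv2.polylines(im,[np.int32(pts)],True,c,1)
    cv2.imwrite(f"pics/o_{n}.png",im)
E
```

```text
[[-0.926 -0.     0.378]
 [-0.378  0.002 -0.926]
 [-0.    -1.    -0.002]]
```

View pics/o_top.png

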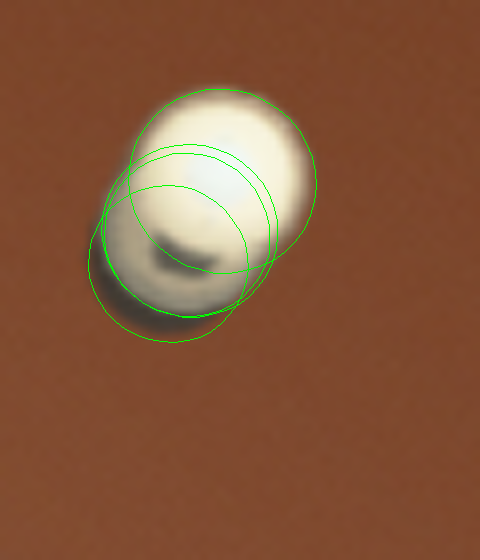

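View pics/o_side.png

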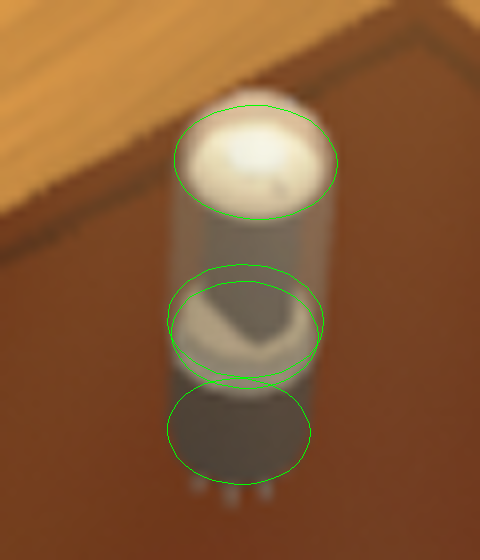

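```bash
cat >> h.py <<'E'
def go(p=None,x=None,y=None):
    """needed shift (tool axes, units of 50mm) to TCP p; rotvec (tool axes, units of 5deg) to orientation with tool x,y dirs"""
    o=env.get_obs();M=R.from_quat(o["eef_rot"])
    print("t",round(o["t"],2),"p",o["ee_pos"].round(4),"F",o["force"].round(2),"M",o["moment"].round(2),"w",round(o["gripper_width"],3),"j",o["joint_positions"].round(3))
    print("tool x,y",M.as_matrix()[:,0].round(3),M.as_matrix()[:,1].round(3))
    if p is not None: print("shift",(M.inv().apply(np.array(p)-o["ee_pos"])/.05).round(3))
    if x is not None:
        x=np.array(x,float);y=np.array(y,float);y/=np.linalg.norm(y);x-=y*(x@y);x/=np.linalg.norm(x)
        T=R.from_matrix(np.array([x,y,np.cross(x,y)]).T);print("turn",(np.degrees((M.inv()*T).as_rotvec())/5).round(3))
def crad(d=66,yaw=70.5,c=(.527,.267)):pass
E
```

Call:
move_arm(
  motion=[
    [[0,0,0],[0,-1,0],1],
    [[0,0,0],[0,-1,0],1],
    [[0,0,0],[-0.7,-0.2,-0.9],1],
    [[0,0,0],[-0.7,0,-0.9],1],
    [[0,0,0],[-0.7,0,-0.9],1],
    [[0,0,0],[-0.7,0,-0.9],1],
    [[0,1,0],[-0.7,0,-0.9],1],
    [[0,1,0],[-0.7,0,-0.9],1],
    [[0,1,0],[-0.7,0,-0.9],1],
    [[0,1,0],[0,0,-0.9],1],
  ],
)

```text
t: 1.35
ee_pos: [0.3645, -0.1657, 0.3412]
eef_rot: [-0.008, 0.711, -0.703, 0.007]
force: [1.1, 0.2, 0.7]
gripper_width: 0.998
```

```bash
python3 -c "
from h import *
go((.40,-.05,.35),(-1,0,0),(0,0,-1))"
```

```text
t 1.35 p [ 0.3645 -0.1657  0.3412] F [1.15 0.17 0.71] M [ 0.01  0.05 -0.  ] w 0.998 j [-0.717 -0.454  2.006  0.007  1.598  0.833]
tool x,y [-1.    -0.021  0.001] [-0.001  0.011 -1.   ]
shift [-0.76  -0.151 -2.3  ]
turn [0.128 0.246 0.015]
```

Call:
move_arm(
  motion=[
    [[0,0.25,1],[-0.4,0,-0.5],1],
    [[0,0,1],[-0.4,0,-0.5],1],
    [[0,0,1],[0,0,-0.5],1],
    [[0,0,1],[0,0,-0.5],1],
    [[0,0,1],[0,0,-0.3],1],
    [[0,0,1],[0,0,0],1],
    [[0,0,1],[0,0,0],1],
    [[0,0,1],[0,0,0],1],
    [[0,0,1],[0,0,0],1],
    [[0,0,1],[0,0,0],1],
  ],
)

```text
t: 2.6
ee_pos: [0.4333, -0.048, 0.3405]
eef_rot: [0.301, 0.648, -0.632, 0.301]
force: [-0.6, 0.4, -0.0]
gripper_width: 1.0
```

```bash
python3 -c "
from h import *
go((.45,-.05,.30),(0,0,-1),(1,0,0))"
```

```text
t 2.6 p [ 0.4333 -0.048   0.3405] F [-0.61  0.43 -0.04] M [0.01 0.35 0.06] w 1.0 j [-0.701 -1.016  2.457  0.627  1.06   0.74 ]
tool x,y [-0.638  0.009 -0.77 ] [ 0.77   0.02  -0.637]
shift [0.411 0.772 0.059]
turn [ 0.186 -0.176  7.922]
```

Call:
move_arm(
  motion=[
    [[0,0,0],[-0.6,0.75,0],1],
    [[0,0,0],[-0.6,0.75,0],1],
    [[0,0,1],[0,0,0],1],
    [[0,0,1],[0,0,0],1],
    [[0,0,1],[0,0,0],1],
    [[0,0,1],[0,0,0],1],
    [[0,0,0],[0,0,0],1],
  ],
)

```text
t: 3.48
ee_pos: [0.5309, -0.047, 0.332]
eef_rot: [0.411, 0.585, -0.57, 0.406]
force: [0.3, -0.5, 0.5]
gripper_width: 1.001
```

```bash
python3 -c "
from h import *
a=np.radians(10)
go((.53,-.05,.34),(-np.sin(a),0,-np.cos(a)),(np.cos(a),0,-np.sin(a)))
cv2.imwrite('pics/s1.png',get_image('side')[:,:,::-1])"
```

```text
t 3.48 p [ 0.5309 -0.047   0.332 ] F [ 0.26 -0.49  0.54] M [ 0.    0.41 -0.07] w 1.001 j [-0.562 -0.702  2.472  1.252  0.573  0.184]
tool x,y [-0.333  0.018 -0.943] [ 0.943  0.014 -0.333]
shift [-0.147 -0.071  0.057]
turn [ 0.14  -0.219  1.89 ]
```

View pics/s1.png

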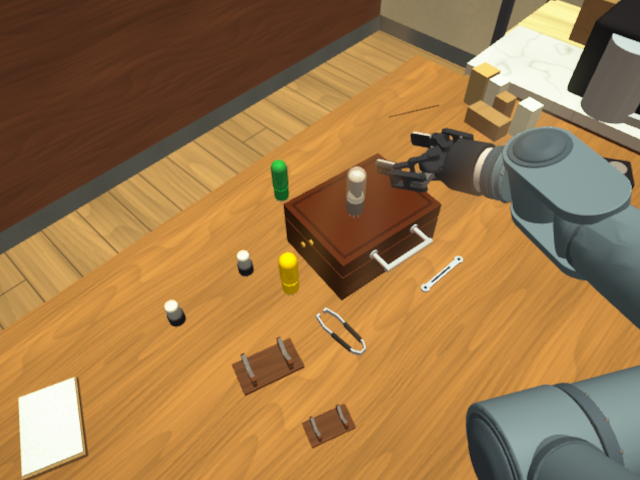

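```bash
cat >> h.py <<'E'
def tgt(a,yaw=0):
    a=np.radians(a);w=np.radians(yaw);f=np.array([np.cos(w),np.sin(w),0]);k=np.array([0,0,1.])
    return -np.sin(a)*f-np.cos(a)*k, np.cos(a)*f-np.sin(a)*k
E
python3 -c "
from h import *
x,y=tgt(20);g=np.array([.597,-.05,.191])
go(g+(.0187-.08)*y,x,y)"
```

```text
t 3.52 p [ 0.5313 -0.0471  0.3333] F [-0.42  0.55  0.89] M [ 0.02  0.45 -0.01] w 1.004 j [-0.562 -0.702  2.47   1.251  0.573  0.185]
tool x,y [-0.332  0.017 -0.943] [ 0.943  0.014 -0.332]
shift [2.235 0.957 0.108]
turn [ 0.156 -0.193 -0.123]
```

Call:
move_arm(
  motion=[
    [[0.15,-0.2,-0.1],[0.5,0.2,0.1],1],
    [[0,0,0],[0.5,0.2,0],1],
    [[0,0,0],[0.5,0.2,0],1],
    [[0,0,0],[0.5,0.2,0],1],
    [[0,0,0],[0.2,0.1,0],1],
    [[0,0,0],[0,0,0],1],
  ],
)

```text
t: 4.28
ee_pos: [0.5407, -0.0529, 0.2195]
eef_rot: [-0.404, -0.577, 0.579, -0.41]
force: [0.2, -0.0, 0.1]
gripper_width: 0.999
```

```bash
python3 -c "
from h import *
x,y=tgt(20);g=np.array([.597,-.05,.191])
go(g+(.0187)*y,x,y)
for n in('side','top'):cv2.imwrite(f'pics/{n}2.png',get_image(n)[:,:,::-1])
crop('pics/side2.png','pics/s2c.png',270,130,200,150,4)
crop('pics/top2.png','pics/t2c.png',290,150,200,150,4)"
```

```text
t 4.28 p [ 0.5407 -0.0529  0.2195] F [ 0.18 -0.04  0.12] M [ 0.02  0.38 -0.05] w 0.999 j [-0.553 -0.404  2.527  1.832  0.54  -0.516]
tool x,y [-0.336 -0.009 -0.942] [ 0.942  0.002 -0.336]
shift [ 0.159  1.626 -0.056]
turn [ 0.027  0.1   -0.068]
```

View pics/s2c.png

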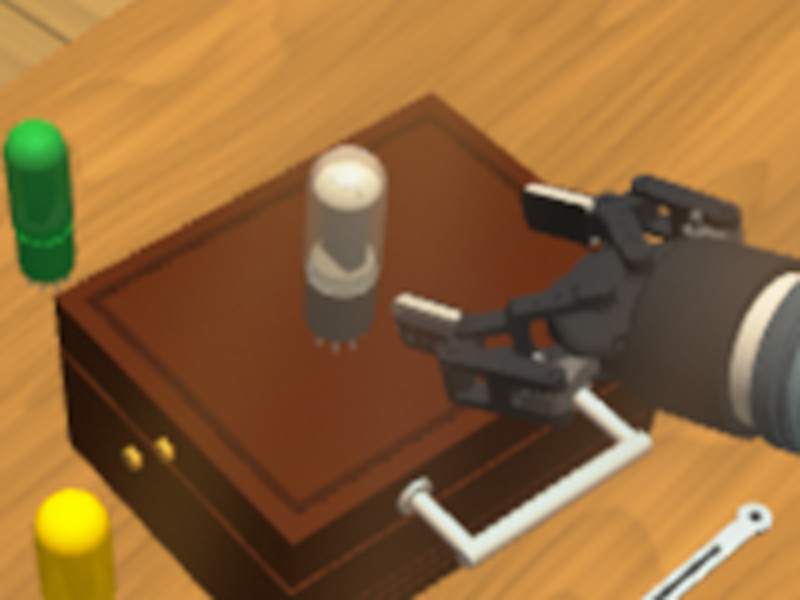

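View pics/t2c.png

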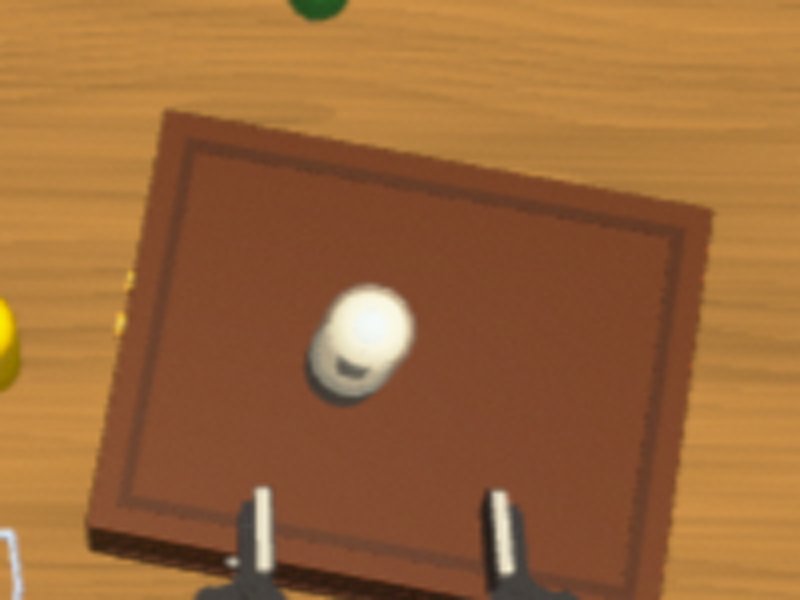

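Call:
move_arm(
  motion=[
    [[0,0.1,0],[0.05,0.4,-0.07],1],
    [[0,0,0],[0.05,0.4,0],1],
    [[0,0,0],[0.05,0.4,0],1],
    [[0,0,0],[0,0.4,0],1],
    [[0,0,0],[0,0,0],1],
  ],
)

```text
t: 5.0
ee_pos: [0.62, -0.0505, 0.1959]
eef_rot: [-0.409, -0.574, 0.576, -0.414]
force: [-0.4, -0.2, 0.9]
gripper_width: 1.004
```

```bash
python3 -c "
from h import *
x,y=tgt(20);g=np.array([.597,-.0495,.191])
go(g+(.0187)*y,x,y)
for n in('side','top'):cv2.imwrite(f'pics/{n}3.png',get_image(n)[:,:,::-1])
crop('pics/side3.png','pics/s3c.png',300,140,130,100,6)
crop('pics/top3.png','pics/t3c.png',320,190,130,100,6)"
```

```text
t 5.0 p [ 0.62   -0.0505  0.1959] F [-0.44 -0.19  0.85] M [ 0.02  0.43 -0.05] w 1.004 j [-0.432 -0.07   2.334  2.218  0.523 -0.873]
tool x,y [-0.322 -0.007 -0.947] [ 0.947  0.002 -0.322]
shift [ 0.248 -0.03  -0.022]
turn [ 0.022  0.084 -0.243]
```

View pics/s3c.png

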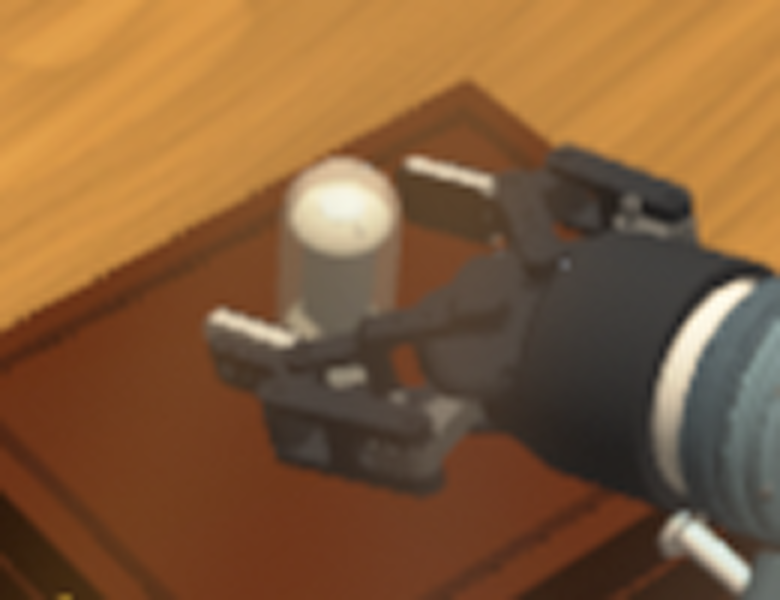

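View pics/t3c.png

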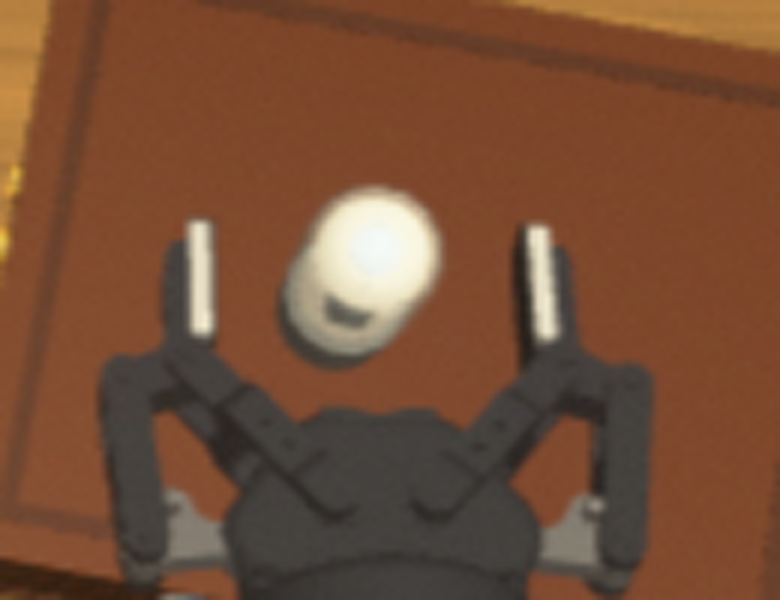

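Call:
move_arm(
  motion=[
    [[0,0,0],[0.25,0,0],1],
    [[0,0,0],[0,0,0],0.7],
    [[0,0,0],[0,0,0],0.55],
    [[0,0,0],[0,0,0],0.5],
    [[0,0,0],[0,0,0],0.45],
    [[0,0,0],[0,0,0],0.35],
    [[0,0,0],[0,0,0],0.3],
    [[0,0,0],[0,0,0],0.3],
  ],
  newtons=25,
)

```text
t: 6.1
ee_pos: [0.6144, -0.0509, 0.1877]
eef_rot: [-0.41, -0.572, 0.576, -0.416]
force: [0.0, -1.1, 0.5]
gripper_width: 0.437
```

```bash
python3 -c "
from h import *
go()
for n in('side','top'):cv2.imwrite(f'pics/{n}4.png',get_image(n)[:,:,::-1])
crop('pics/side4.png','pics/s4c.png',300,140,130,100,6)
crop('pics/top4.png','pics/t4c.png',320,190,130,100,6)"
```

```text
t 6.1 p [ 0.6144 -0.0509  0.1877] F [ 0.05 -1.05  0.48] M [-0.    0.5   0.03] w 0.437 j [-0.439 -0.06   2.349  2.249  0.545 -0.914]
tool x,y [-0.317 -0.009 -0.948] [ 0.948  0.001 -0.317]
```

View pics/s4c.png

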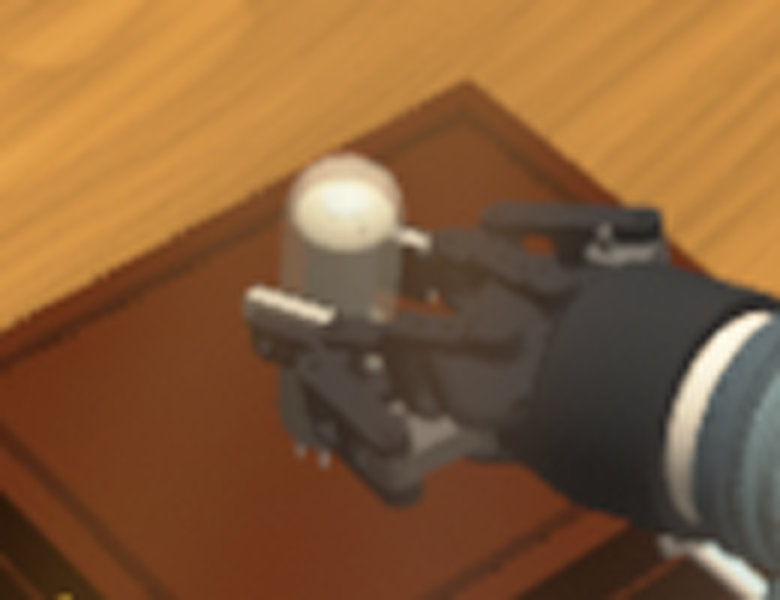

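View pics/t4c.png

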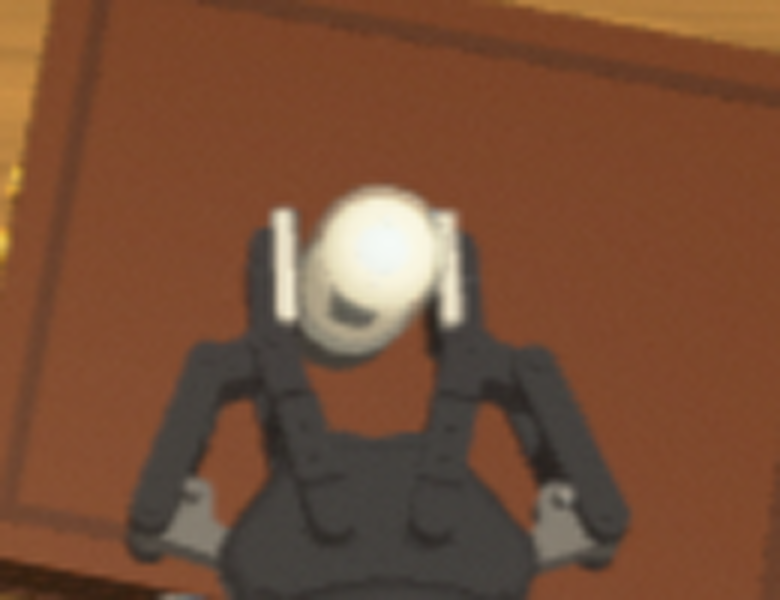

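Call:
move_arm(
  motion=[
    [[0,0,0],[-0.2,-0.07,0],0.3],
    [[0,0,0],[-0.5,-0.17,0],0.3],
    [[0,0,0],[-0.7,-0.23,0],0.3],
    [[0,0,0],[-0.7,-0.23,0],0.3],
    [[0,0,0],[-0.7,-0.23,0],0.3],
    [[0,0,-0.7],[-0.3,-0.1,0],0.3],
    [[0,0,-0.8],[0,0,0],0.3],
    [[0,0,-0.8],[0,0,0],0.3],
    [[0,0,-0.8],[0,0,0],0.3],
    [[0,0,-0.8],[0,0,0],0.3],
  ],
)

```text
t: 7.45
ee_pos: [0.6115, -0.0478, 0.347]
eef_rot: [-0.302, -0.638, 0.639, -0.306]
force: [-1.1, 0.0, -1.4]
gripper_width: 0.436
```

```bash
python3 -c "
from h import *
x,y=tgt(108.5,0)
go((.53,.267,.30),x,y)
cv2.imwrite('pics/side5.png',get_image('side')[:,:,::-1])"
```

```text
t 7.45 p [ 0.6115 -0.0478  0.347 ] F [-1.06  0.02 -1.4 ] M [-0.03  0.47  0.03] w 0.436 j [-0.389 -0.362  2.098  0.531  0.623  0.867]
tool x,y [-0.63  -0.006 -0.777] [ 0.777  0.001 -0.63 ]
shift [ 1.718 -0.666 -6.307]
turn [ -0.032   0.072 -13.889]
```

View pics/side5.png

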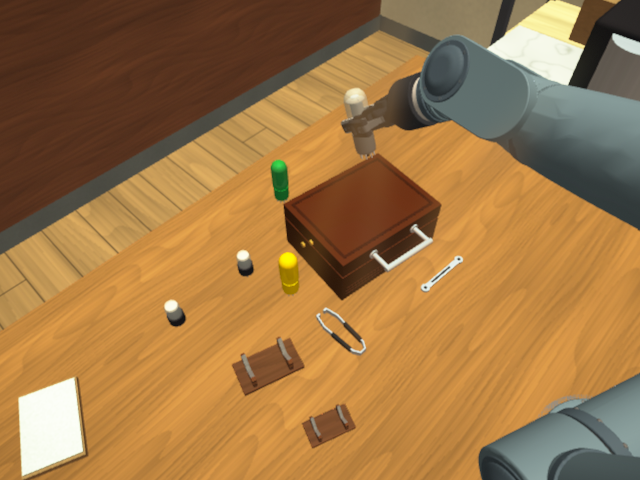

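Call:
move_arm(
  motion=[
    [[0,0,-1],[0,0,-0.5],0.3],
    [[0,0,-1],[0,0,-0.6],0.3],
    [[0,0,-1],[0,0,-0.6],0.3],
    [[0,0,-1],[0,0,-0.6],0.3],
    [[0,0,-1],[0,0,-0.6],0.3],
    [[0,0,-1],[0,0,-0.6],0.3],
    [[0,0,-1],[0,0,-0.6],0.3],
    [[0,0,-1],[0,0,-0.6],0.3],
    [[0,0,-1],[0,0,-0.6],0.3],
    [[0,0,-1],[0,0,-0.6],0.3],
  ],
)

```text
t: 8.75
ee_pos: [0.6063, 0.2576, 0.3406]
eef_rot: [-0.011, 0.709, -0.705, -0.003]
force: [0.6, -0.2, -1.5]
gripper_width: 0.437
```

```bash
python3 -c "
from h import *
x,y=tgt(108.5,70.5)
go((.53,.267,.30),x,y)"
```

```text
t 8.75 p [0.6063 0.2576 0.3406] F [ 0.57 -0.21 -1.5 ] M [-0.03 -0.03 -0.  ] w 0.437 j [0.227 0.21  1.401 0.009 1.548 1.786]
tool x,y [-1.    -0.011  0.019] [-0.019  0.005 -1.   ]
shift [ 1.509  0.843 -0.201]
turn [  2.436 -13.81   -3.068]
```

Call:
move_arm(
  motion=[
    [[0.16,-0.9,-0.2],[0.5,0,0],0.3],
    [[0.16,-0.9,-0.2],[0.5,0,0],0.3],
    [[0.16,-0.9,-0.2],[0.5,0,0],0.3],
    [[0.16,-0.9,-0.2],[0,0,0],0.3],
    [[0.16,-0.9,-0.2],[0,0,0],0.3],
    [[0.16,-0.9,-0.2],[0,0,0],0.3],
    [[0.16,-0.9,-0.2],[0,0,0],0.3],
    [[0.16,-0.9,-0.2],[0,0,0],0.3],
    [[0.16,-0.9,-0.2],[0,0,0],0.3],
    [[0.16,-0.9,-0.2],[0,0,0],0.3],
  ],
)

```text
t: 10.0
ee_pos: [0.5267, 0.2561, 0.3317]
eef_rot: [0.36, -0.603, 0.678, -0.219]
force: [-0.1, -0.3, -0.5]
gripper_width: 0.436
```

```bash
python3 -c "
from h import *
x,y=tgt(108.5,70.5)
go((.53,.267,.30),x,y)"
```

```text
t 10.0 p [0.5267 0.2561 0.3317] F [-0.15 -0.32 -0.47] M [ 0.12 -0.07  0.01] w 0.436 j [ 0.315  0.156  1.491 -0.128  1.683  1.034]
tool x,y [-0.645 -0.73   0.224] [-0.137 -0.178 -0.974]
shift [-0.345  0.57  -0.104]
turn [ 1.025 -4.239 -1.065]
```

Call:
move_arm(
  motion=[
    [[0.2,-0.85,-0.2],[0,0,0],0.3],
    [[0.2,-0.85,-0.2],[0,0,0],0.3],
    [[0.2,-0.85,-0.2],[0,0,0],0.3],
    [[0.2,-0.85,-0.2],[0,0,0],0.3],
    [[0.2,-0.85,-0.2],[0,0,0],0.3],
    [[0,0,0],[0,0,0],0.3],
  ],
)

```text
t: 10.75
ee_pos: [0.5246, 0.2583, 0.3255]
eef_rot: [0.503, -0.506, 0.625, -0.317]
force: [0.1, 0.3, 0.1]
gripper_width: 0.437
```

```bash
cat >> h.py <<'E'
def cr(h,c=(.527,.267),yaw=70.5,off=.0086):
    x,y=tgt(108.5,yaw);w=np.radians(yaw);f=np.array([np.cos(w),np.sin(w),0])
    go(np.array([c[0],c[1],h])+off*f+.0187*y,x,y)
E
python3 -c "
from h import *
cr(.15)"
```

```text
t 10.75 p [0.5246 0.2583 0.3255] F [0.12 0.35 0.1 ] M [ 0.19 -0.08 -0.05] w 0.437 j [ 0.364  0.179  1.486 -0.232  1.688  0.678]
tool x,y [-0.294 -0.905  0.308] [-0.112 -0.287 -0.951]
shift [-1.412  3.606  0.058]
turn [ 0.107  0.292 -0.115]
```

Call:
move_arm(
  motion=[
    [[0.1,0.3,-0.1],[-0.2,0.6,0],0.3],
    [[0,0,0],[-0.2,0.6,0],0.3],
    [[0,0,0],[-0.2,0.6,0],0.3],
    [[0,0,0],[-0.2,0.6,0],0.3],
    [[0,0,0],[-0.2,0.6,0],0.3],
    [[0,0,0],[-0.2,0.5,0],0.3],
    [[0,0,0],[0,0,0],0.3],
  ],
)

```text
t: 11.62
ee_pos: [0.5239, 0.2617, 0.1333]
eef_rot: [0.492, -0.51, 0.634, -0.309]
force: [0.3, 0.9, -1.1]
gripper_width: 0.43
```

```bash
python3 -c "
from h import *
cr(.10)
for n in('side','top'):cv2.imwrite(f'pics/{n}6.png',get_image(n)[:,:,::-1])
crop('pics/side6.png','pics/s6c.png',200,250,160,150,4)
crop('pics/top6.png','pics/t6c.png',150,220,160,150,4)"
```

```text
t 11.62 p [0.5239 0.2617 0.1333] F [ 0.29  0.89 -1.08] M [ 0.15 -0.07  0.01] w 0.43 j [ 0.37   0.349  1.643 -0.235  1.369  0.792]
tool x,y [-0.325 -0.894  0.308] [-0.11  -0.287 -0.951]
shift [-0.48   0.918  0.026]
turn [ 0.088 -0.084 -0.116]
```

View pics/s6c.png

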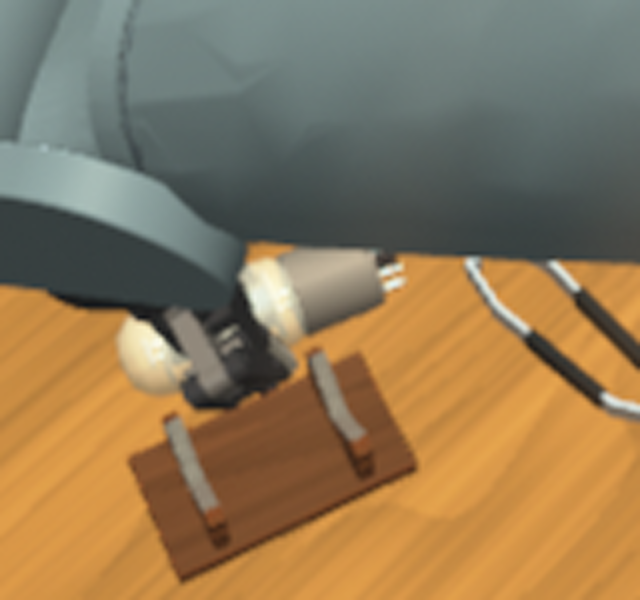

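View pics/t6c.png

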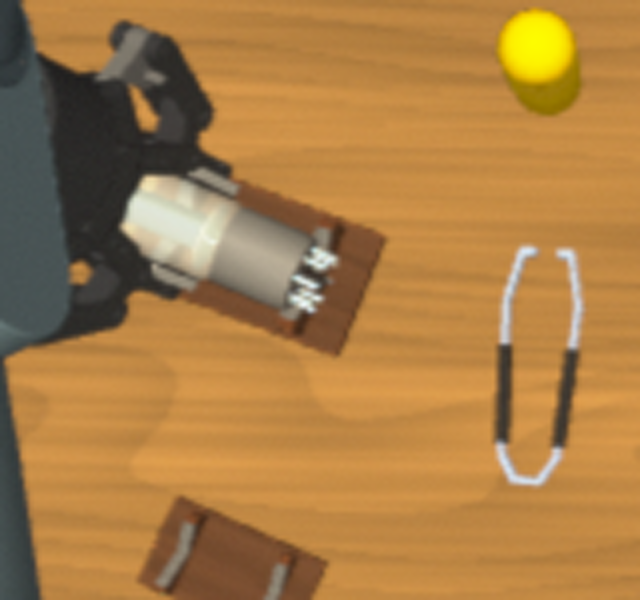

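```bash
python3 -c "
from h import *
o=env.get_obs();M=R.from_quat(o['eef_rot']);g=o['ee_pos']-.0187*M.as_matrix()[:,1]
d=M.apply([-.948,-.317,0]);d/=np.linalg.norm(d);print(d,np.degrees(np.arctan2(d[1],d[0])))
mid=g-.0086*d
for s in(-.06,-.049,-.014,-.009,.06):
  q=mid+s*d; print(s,(proj('side',q)-[200,250]+.5)*4,(proj('top',q)-[150,220]+.5)*4)
"
```

```text
[0.34206569 0.93958349 0.01318839] 69.99540844273348
-0.06 [389.2 244.8] [328.  281.2]
-0.049 [365.2 254.8] [304.8 272. ]
-0.014 [287.6 287.6] [230.4 242.8]
-0.009 [276.4 292.4] [219.6 238.8]
0.06 [117.2 360. ] [ 74.  181.6]
```

```bash
cat >> h.py <<'E'
def overlay(tag,views,tilts,g=None,off=.0086,dloc=(-.948,-.317,0)):
    o=env.get_obs();M=R.from_quat(o['eef_rot']);m=M.as_matrix();g=o['ee_pos']-.0187*m[:,1]
    cols=[(0,255,0),(255,0,255),(255,255,0)]
    for n,f,u0,v0,w,h,s in views:
        im=cv2.resize(cv2.imread(f)[v0:v0+h,u0:u0+w],None,fx=s,fy=s,interpolation=cv2.INTER_CUBIC)
        for t,c in zip(tilts,cols):
            d0=M.apply(dloc);d0/=np.linalg.norm(d0);zz=m[:,2]
            d=R.from_rotvec(zz*np.radians(t)).apply(d0)
            e=np.cross(d,zz);mid=g-off*d
            print(t,'d',d.round(3),'mid',mid.round(4))
            for sft,r in((-.049,.018),(-.014,.018),(.044,.019)):
                pts=[(proj(n,mid+sft*d+r*(np.cos(a)*e+np.sin(a)*zz))-[u0,v0]+.5)*s-.5 for a in np.linspace(0,6.28,40)]
                cv2.polylines(im,[np.int32(pts)],True,c,1)
        cv2.imwrite(f'pics/{tag}_{n}.png',im)
E
python3 -c "
from h import *
overlay('ov1',[('side','pics/side6.png',215,280,100,80,8),('top','pics/top6.png',170,240,80,70,8)],[0,10,-10])"
```

```text
0 d [0.342 0.94  0.013] mid [0.5249 0.2596 0.1541]
10 d [0.336 0.923 0.187] mid [0.5249 0.2597 0.1526]
-10 d [ 0.338  0.927 -0.161] mid [0.5249 0.2597 0.1556]
0 d [0.342 0.94  0.013] mid [0.5249 0.2596 0.1541]
10 d [0.336 0.923 0.187] mid [0.5249 0.2597 0.1526]
-10 d [ 0.338  0.927 -0.161] mid [0.5249 0.2597 0.1556]
```

View pics/ov1_side.png

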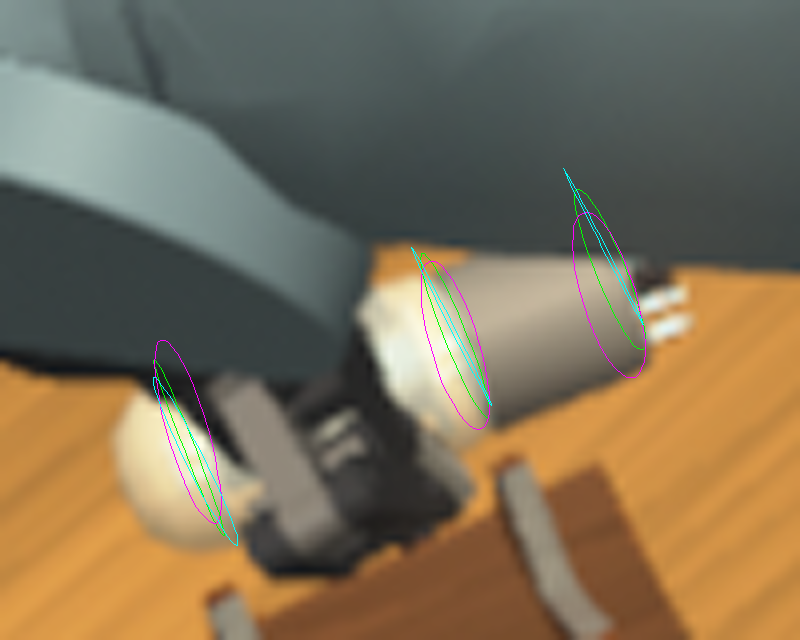

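View pics/ov1_top.png

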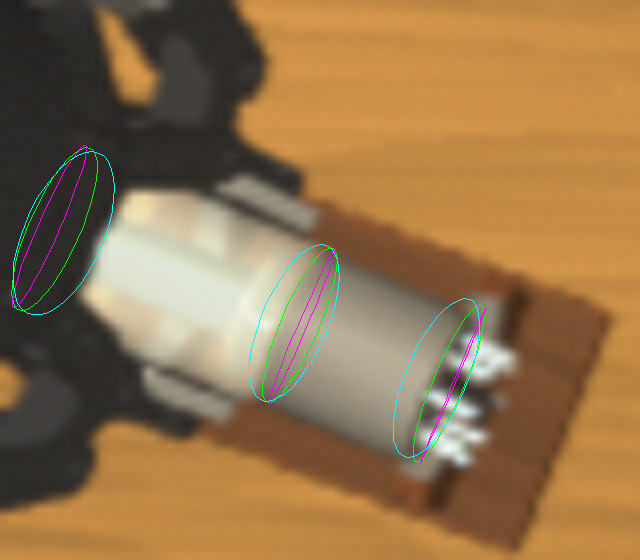

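```bash
sed -i 's/def cr(h,/def cr(h,a=116.5,/; s/tgt(108.5,yaw)/tgt(a,yaw)/' h.py
python3 -c "
from h import *
cr(.075)"
```

```text
t 11.72 p [0.5259 0.2623 0.1364] F [ 0.03 -0.41 -0.83] M [ 0.21 -0.1  -0.03] w 0.434 j [ 0.37   0.346  1.64  -0.236  1.369  0.791]
tool x,y [-0.326 -0.895  0.305] [-0.105 -0.286 -0.952]
shift [-0.572  1.458 -0.01 ]
turn [ 0.042 -0.092 -1.753]
```

Call:
move_arm(
  motion=[
    [[0,-0.1,-0.6],[0,0,0],0.3],
    [[0,0,-0.6],[0,0,0],0.3],
    [[0,0,-0.5],[0,0,0],0.3],
    [[0,0,0],[-0.2,0.35,0],0.3],
    [[0,0,0],[-0.2,0.35,0],0.3],
    [[0,0,0],[-0.2,0.35,0],0.3],
    [[0,0,0],[-0.1,0.2,0],0.3],
    [[0,0,0],[0,0,0],0.3],
  ],
)

```text
t: 12.72
ee_pos: [0.5304, 0.2669, 0.0657]
eef_rot: [0.526, -0.471, 0.656, -0.267]
force: [-0.0, 0.1, -1.6]
gripper_width: 0.432
```

```bash
python3 -c "
from h import *
cr(.05)
for n in('side','top'):cv2.imwrite(f'pics/{n}7.png',get_image(n)[:,:,::-1])
overlay('ov2',[('side','pics/side7.png',215,300,100,80,8),('top','pics/top7.png',170,240,80,70,8)],[8])"
```

```text
t 12.72 p [0.5304 0.2669 0.0657] F [-0.03  0.12 -1.63] M [ 0.27 -0.1   0.01] w 0.432 j [ 0.414  0.525  1.572 -0.333  1.378  0.878]
tool x,y [-0.304 -0.846  0.439] [-0.145 -0.414 -0.899]
shift [-0.271  0.589 -0.066]
turn [-0.016 -0.044 -0.093]
8 d [0.336 0.942 0.01 ] mid [0.5309 0.2669 0.0839]
8 d [0.336 0.942 0.01 ] mid [0.5309 0.2669 0.0839]
```

View pics/ov2_side.png

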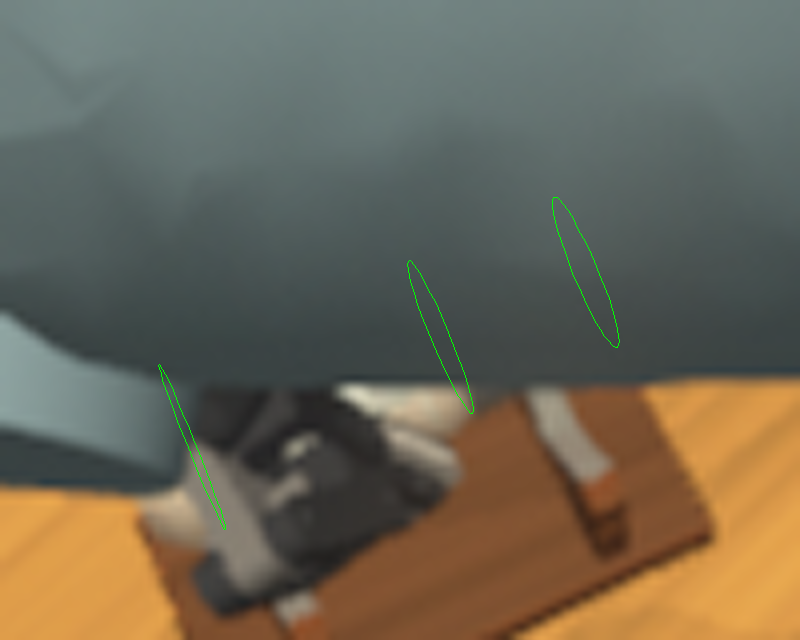

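View pics/ov2_top.png

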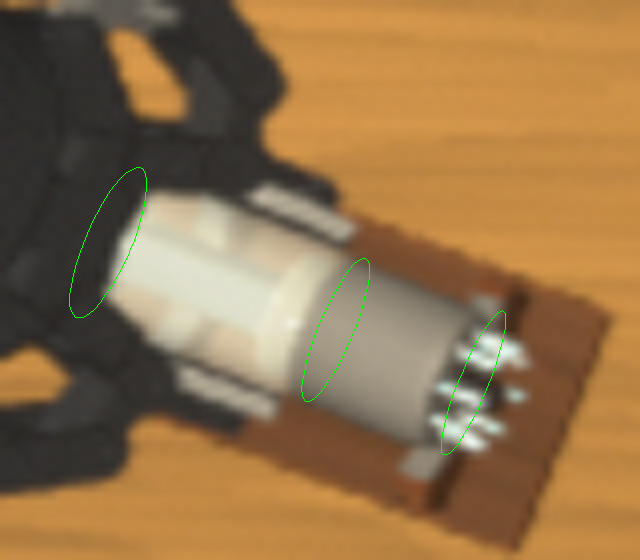

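Call:
move_arm(
  motion=[
    [[0,0,0],[-0.07,0.2,-0.06],0.3],
    [[0,0,0],[-0.07,0.2,0],0.3],
    [[0,0,0],[-0.07,0.15,0],0.3],
    [[0,0,0],[0,0,0],0.3],
  ],
)

```text
t: 13.32
ee_pos: [0.5282, 0.266, 0.0372]
eef_rot: [0.524, -0.471, 0.657, -0.269]
force: [-0.2, 0.1, -1.2]
gripper_width: 0.438
```

```bash
python3 -c "
from h import *
cr(.046,off=.005)"
```

```text
t 13.32 p [0.5282 0.266  0.0372] F [-0.18  0.05 -1.18] M [ 0.36 -0.12 -0.03] w 0.438 j [ 0.414  0.56   1.582 -0.337  1.33   0.895]
tool x,y [-0.306 -0.847  0.436] [-0.141 -0.412 -0.9  ]
shift [-0.018  0.167 -0.03 ]
turn [-0.054 -0.063 -0.132]
```

Call:
move_arm(
  motion=[
    [[0,0,0],[-0.01,0.08,-0.03],0.3],
    [[0,0,0],[0,0,0],0.3],
  ],
)

```text
t: 13.58
ee_pos: [0.5267, 0.2654, 0.0334]
eef_rot: [0.524, -0.471, 0.657, -0.269]
force: [-0.2, -0.3, -1.3]
gripper_width: 0.434
```

Call:
move_arm(
  motion=[
    [[0,0,0],[-0.02,0.04,0],0.3],
    [[0,0,0],[0,0,0],0.3],
  ],
)

```text
t: 13.82
ee_pos: [0.5273, 0.2656, 0.0322]
eef_rot: [0.524, -0.471, 0.657, -0.269]
force: [0.6, -0.1, 1.2]
gripper_width: 0.437
```

```bash
python3 -c "
from h import *
cr(.046,off=.005)
for n in('side','top'):cv2.imwrite(f'pics/{n}8.png',get_image(n)[:,:,::-1])
crop('pics/side8.png','pics/s8c.png',200,300,130,100,6)
crop('pics/top8.png','pics/t8c.png',160,240,100,80,7)"
```

```text
t 13.82 p [0.5273 0.2656 0.0322] F [ 0.59 -0.07  1.17] M [ 0.28 -0.01  0.01] w 0.437 j [ 0.414  0.565  1.586 -0.338  1.32   0.899]
tool x,y [-0.306 -0.847  0.435] [-0.139 -0.412 -0.9  ]
shift [ 0.014  0.071 -0.014]
turn [-0.071 -0.072 -0.145]
```

View pics/s8c.png

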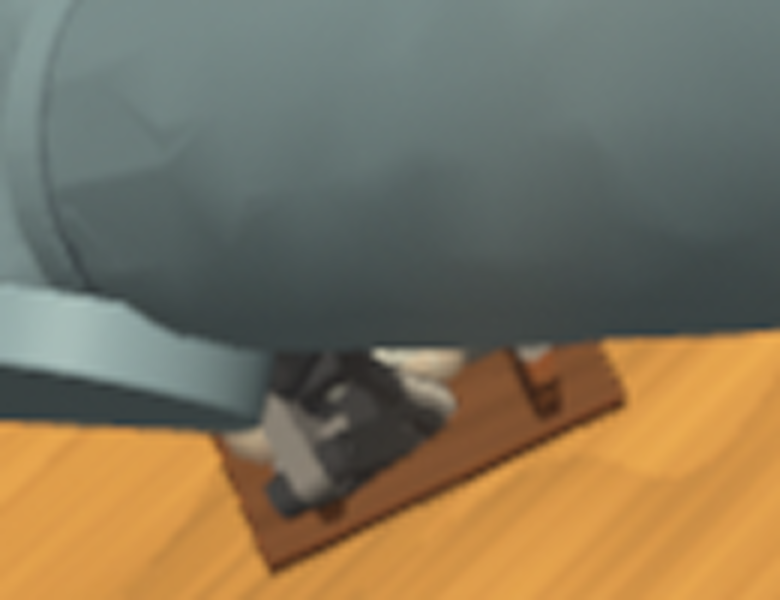

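View pics/t8c.png

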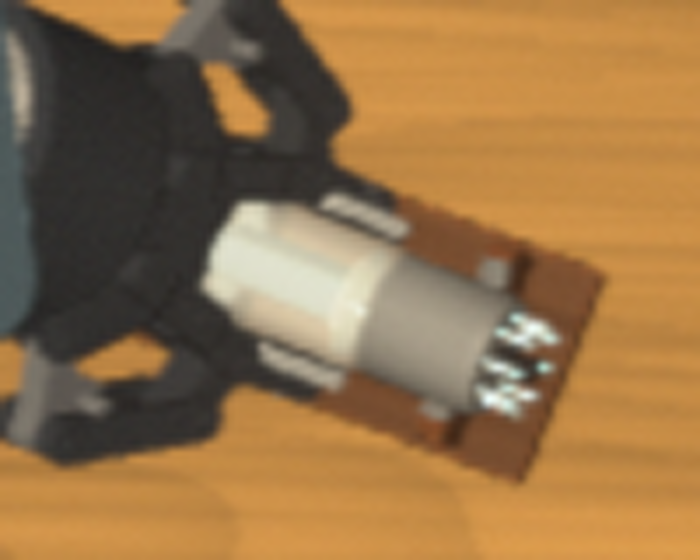

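Call:
move_arm(
  motion=[
    [[0,0,0],[-0.015,0.035,0],0.3],
    [[0,0,0],[0,0,0],0.3],
  ],
)

```text
t: 14.18
ee_pos: [0.5275, 0.2653, 0.0313]
eef_rot: [0.524, -0.47, 0.657, -0.269]
force: [-1.9, 0.2, 0.3]
gripper_width: 0.429
```

```bash
python3 -c "
from h import *
cr(.046,off=.005)"
```

```text
t 14.18 p [0.5275 0.2653 0.0313] F [-1.88  0.17  0.34] M [ 0.23  0.07 -0.07] w 0.429 j [ 0.414  0.566  1.586 -0.339  1.319  0.9  ]
tool x,y [-0.307 -0.846  0.436] [-0.139 -0.413 -0.9  ]
shift [ 0.018  0.053 -0.022]
turn [-0.077 -0.077 -0.135]
```

Call:
move_arm(
  motion=[
    [[0,0,0],[-0.02,0.045,-0.02],0.3],
    [[0,0,0],[0,0,0],0.3],
  ],
)

```text
t: 14.42
ee_pos: [0.5276, 0.2651, 0.0303]
eef_rot: [0.523, -0.469, 0.658, -0.269]
force: [-1.3, 0.2, 1.7]
gripper_width: 0.434
```

Call:
move_arm(
  motion=[
    [[0,0,0],[-0.02,0.045,0],0.3],
    [[0,0,0],[0,0,0],0.3],
  ],
)

```text
t: 14.68
ee_pos: [0.5275, 0.2647, 0.0288]
eef_rot: [0.524, -0.469, 0.659, -0.268]
force: [-1.9, 0.6, 2.0]
gripper_width: 0.433
```

Call:
move_arm(
  motion=[
    [[0,0,0],[0,0,0],0.43],
    [[0,0,0],[0,0,0],0.46],
    [[0,0,0],[0,0,0],0.5],
    [[0,0,0],[0,0,0],0.55],
    [[0,0,0],[0,0,0],0.6],
    [[0,0,0],[0,0,0],0.65],
    [[0,0,0],[0,0,0],0.65],
  ],
)

```text
t: 15.55
ee_pos: [0.527, 0.2646, 0.027]
eef_rot: [0.524, -0.469, 0.658, -0.268]
force: [0.3, 0.9, -0.2]
gripper_width: 0.652
```

```bash
python3 -c "
from h import *
cr(.046,off=.005)
for n in('side','top'):cv2.imwrite(f'pics/{n}9.png',get_image(n)[:,:,::-1])
crop('pics/top9.png','pics/t9c.png',160,240,100,80,7)"
```

```text
t 15.55 p [0.527  0.2646 0.027 ] F [ 0.25  0.92 -0.18] M [ 0.18 -0.1  -0.03] w 0.652 j [ 0.414  0.572  1.587 -0.342  1.314  0.903]
tool x,y [-0.307 -0.845  0.438] [-0.139 -0.416 -0.899]
shift [ 0.039 -0.031 -0.015]
turn [-0.092 -0.081 -0.102]
```

View pics/t9c.png

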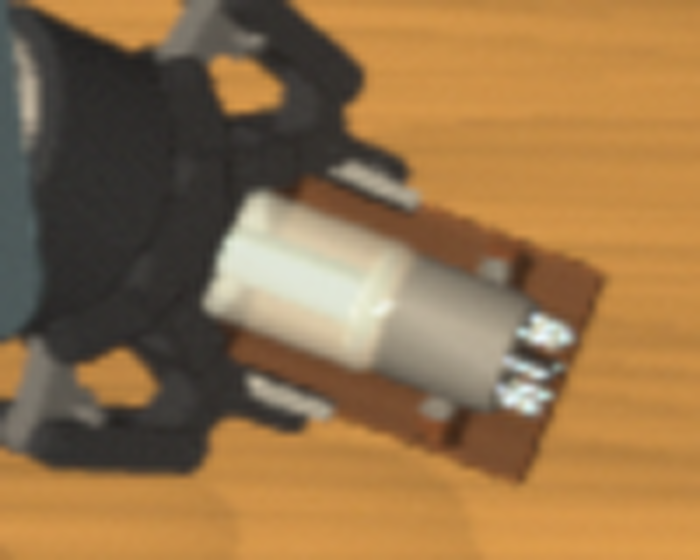

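Call:
move_arm(
  motion=[
    [[0,0,0],[0,-0.2,0],0.65],
    [[0,0,0],[0,-0.4,0],0.65],
    [[0,0,0],[0,-0.7,0],0.65],
    [[0,0,0],[0,-0.8,0],0.65],
    [[0,0,0],[0,-0.8,0],0.65],
    [[0,0,0],[0,-0.8,0],0.65],
    [[0,0,0],[0,-0.8,0],0.65],
  ],
)

```text
t: 16.52
ee_pos: [0.5586, 0.3629, 0.2411]
eef_rot: [0.524, -0.47, 0.658, -0.269]
force: [0.2, 0.3, -0.2]
gripper_width: 0.646
```

```bash
python3 -c "
from h import *
go()
for n in('side','top'):cv2.imwrite(f'pics/{n}10.png',get_image(n)[:,:,::-1])
crop('pics/top10.png','pics/t10c.png',160,230,100,80,7)
crop('pics/side10.png','pics/s10c.png',210,310,130,100,6)"
```

```text
t 16.52 p [0.5586 0.3629 0.2411] F [ 0.23  0.28 -0.21] M [ 0.16 -0.08 -0.02] w 0.646 j [ 0.518  0.501  1.259 -0.299  1.722  0.869]
tool x,y [-0.307 -0.846  0.437] [-0.138 -0.414 -0.9  ]
```

View pics/t10c.png

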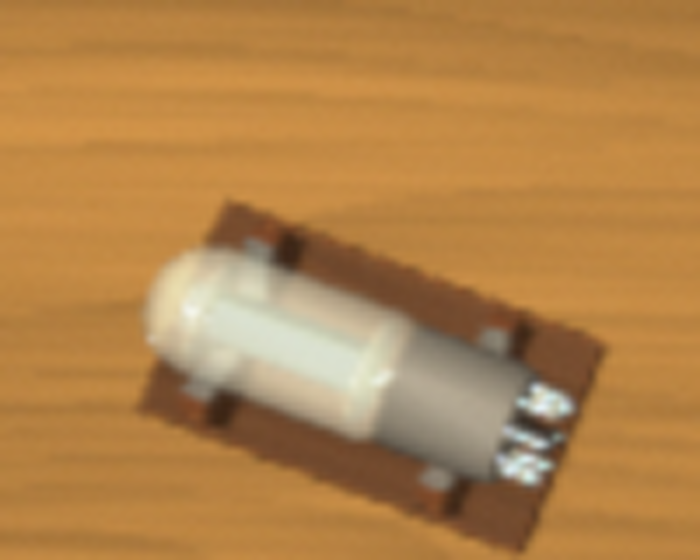

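View pics/s10c.png

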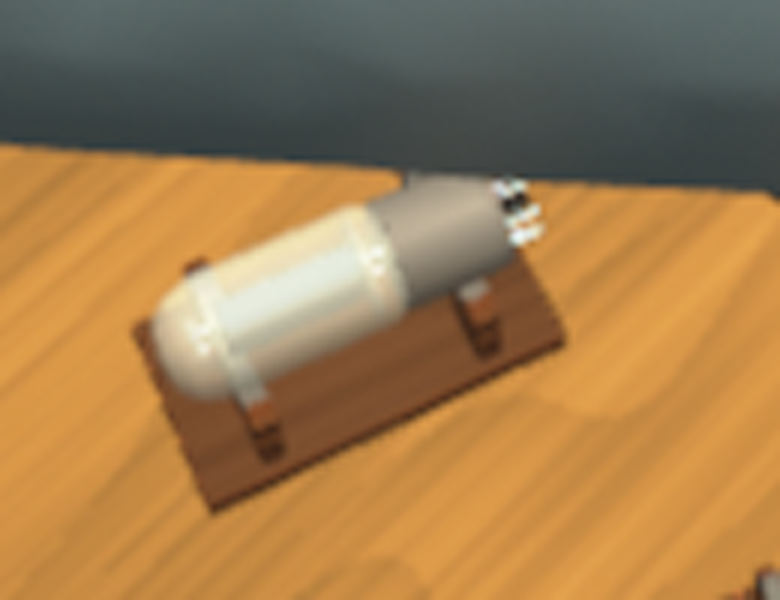

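```bash
python3 -c "
from h import *
def q(n,o,s,u,v,z=.046): return at(n,o[0]+(u+.5)/s-.5,o[1]+(v+.5)/s-.5,z)
for n,o,s,p in(('top',(160,230),7,[(147,307),(549,438)]),('side',(210,310),6,[(155,338),(530,210)])):
    a,b=[q(n,o,s,*i) for i in p];w=np.radians(70.5);f=np.array([np.cos(w),np.sin(w)]);m=(a+b)/2;e=m[:2]-[.527,.267]
    print(n,np.linalg.norm(a-b),m,'len',e@f,'lat',e@[-f[1],f[0]],np.degrees(np.arctan2(*(a-b)[[1,0]])))
b=np.array([.458,-.055,.103]);x=np.array([-.161,-.987,0])
go(b+[0,0,.25-.103],x,(0,0,-1))"
```

```text
top 0.11946523549911028 [0.52607354 0.26629922 0.046     ] len -0.0009698405797412396 lat 0.0006393945445599651 73.25732594893176
side 0.11783242303593477 [0.5264821  0.26440037 0.046     ] len -0.002623398873370831 lat -0.0003795816187864308 64.01352261974544
t 16.62 p [0.5608 0.3649 0.2458] F [-0.66 -0.47  0.65] M [ 0.18 -0.04  0.01] w 0.649 j [ 0.519  0.498  1.253 -0.299  1.72   0.869]
tool x,y [-0.309 -0.848  0.429] [-0.129 -0.41  -0.903]
shift [7.797 3.631 0.876]
turn [ 0.264 -2.071  5.091]
```

```bash
cat > fit.py <<'E'
from h import *
from scipy.optimize import least_squares
D=[([.2457,-.6012,.2303],[-.0,.002,-1],[-1.357,.2458,1.5589]),
([.3645,-.1657,.3412],[-.001,.011,-1],[-.717,-.454,2.006]),
([.4333,-.048,.3405],[.77,.02,-.637],[-.701,-1.016,2.457]),
([.5309,-.047,.332],[.943,.014,-.333],[-.562,-.702,2.472]),
([.5407,-.0529,.2195],[.942,.002,-.336],[-.553,-.404,2.527]),
([.62,-.0505,.1959],[.947,.002,-.322],[-.432,-.07,2.334]),
([.6115,-.0478,.347],[.777,.001,-.63],[-.389,-.362,2.098]),
([.6063,.2576,.3406],[-.019,.005,-1],[.227,.21,1.401]),
([.5267,.2561,.3317],[-.137,-.178,-.974],[.315,.156,1.491]),
([.5246,.2583,.3255],[-.112,-.287,-.951],[.364,.179,1.486]),
([.527,.2646,.027],[-.139,-.416,-.899],[.414,.572,1.587]),
([.5586,.3629,.2411],[-.138,-.414,-.9],[.518,.501,1.259])]
def W(p,j):
    a,h,L2,L3,d,L,e=p;r=a+L2*np.sin(j[1])+L3*np.sin(j[1]+j[2]+e);z=h+L2*np.cos(j[1])+L3*np.cos(j[1]+j[2]+e)
    c,s=np.cos(j[0]),np.sin(j[0]);return np.array([r*c-d*s,r*s+d*c,z])
f=lambda p:np.concatenate([W(p,j)+p[5]*np.array(y)-t for t,y,j in D])
r=least_squares(f,[0,.3,.4,.4,.11,.25,0])
if __name__=="__main__":
    print(r.x.round(4),np.abs(r.fun).max())
E
python3 fit.py
```

```text
[-1.000e-04  2.733e-01  4.198e-01  5.726e-01  1.126e-01  2.541e-01
  1.156e-01] 0.00037033014609688664
```

```bash
cat > ik.py <<'E'
from fit import *
from scipy.optimize import fsolve
P=r.x
hx=np.array([.987,-.1616,0]);H=np.array([.600,-.077,.085])+.1*hx
def bar(th,H=H): 
    b=th+np.arctan2(.018,.244);return H-.245*np.cos(b)*hx+np.array([0,0,.245*np.sin(b)])
def ik(tcp,y,j0=(-.4,-.3,2.3)):
    w=np.array(tcp)-P[5]*np.array(y);s=least_squares(lambda j:W(P,j)-w,j0);j=s.x
    f=np.array([np.sin(j[1]+j[2])*np.cos(j[0]),np.sin(j[1]+j[2])*np.sin(j[0]),np.cos(j[1]+j[2])])
    return j.round(3),round(float(np.arccos(f@y)),3),round(float(np.abs(s.fun).max()),4)
if __name__=="__main__":
  for a in(35,45,55,65):
    y=tgt(a,-9.3)[1]
    for th in(0,.4,.8,.95):print(a,th,*ik(bar(th)+.0187*y,y))
E
python3 ik.py
```

```text
35 0 [-0.517 -0.313  2.63 ] 0.307 0.0
35 0.4 [-0.483 -0.535  2.547] 0.325 0.0
35 0.8 [-0.426 -0.446  2.342] 0.369 0.0
35 0.95 [-0.405 -0.377  2.254] 0.373 0.0
45 0 [-0.483 -0.332  2.562] 0.271 0.0
45 0.4 [-0.456 -0.495  2.46 ] 0.459 0.0
45 0.8 [-0.407 -0.402  2.252] 0.546 0.0
45 0.95 [-0.389 -0.334  2.163] 0.561 0.0
55 0 [-0.451 -0.299  2.477] 0.406 0.0
55 0.4 [-0.428 -0.426  2.364] 0.625 0.0
55 0.8 [-0.388 -0.335  2.154] 0.732 0.0
55 0.95 [-0.372 -0.27   2.065] 0.754 0.0
65 0 [-0.421 -0.235  2.382] 0.58 0.0
65 0.4 [-0.403 -0.339  2.264] 0.797 0.0
65 0.8 [-0.369 -0.253  2.053] 0.916 0.0
65 0.95 [-0.356 -0.191  1.962] 0.944 0.0
```

```bash
cat >> ik.py <<'E'
def lidgo(th,a=57,back=0,z=0,H=H):
    y=tgt(a,-9.3)[1];g=bar(th,H)+np.array([0,0,z]);go(g+(.0187-back)*y,[-.1616,-.987,0],y);print('target',(g+(.0187-back)*y).round(4))
E
python3 -c "
from ik import *
lidgo(0,back=.12)"
```

```text
t 16.62 p [0.5608 0.3649 0.2458] F [-0.66 -0.47  0.65] M [ 0.18 -0.04  0.01] w 0.649 j [ 0.519  0.498  1.253 -0.299  1.72   0.869]
tool x,y [-0.309 -0.848  0.429] [-0.129 -0.41  -0.903]
shift [ 7.43   4.809 -0.248]
turn [ 6.734 -0.541  5.548]
target [ 0.4031 -0.0448  0.188 ]
```

Call:
move_arm(
  motion=[
    [[0,0,0],[0.85,0.25,0],0.5],
    [[0,0,0],[0.85,0.25,0],0.35],
    [[0,0,0],[0.85,0.25,0],0.35],
    [[0,0,0],[0.85,0.25,0],0.35],
    [[0,0,0],[0.85,0.25,0],0.35],
    [[0,0,0],[0.85,0.25,0],0.35],
    [[0,0,0],[0.85,0.25,0],0.35],
    [[0,0,0],[0.85,0.25,0],0.35],
    [[0,0,0],[0.4,0.1,0],0.35],
  ],
)

```text
t: 17.75
ee_pos: [0.4313, 0.0086, 0.3106]
eef_rot: [0.519, -0.468, 0.66, -0.277]
force: [0.5, -0.4, -0.1]
gripper_width: 0.353
```

```bash
python3 -c "
from ik import *
lidgo(0,back=.12)"
```

```text
t 17.75 p [0.4313 0.0086 0.3106] F [ 0.46 -0.44 -0.13] M [ 0.2  -0.02  0.04] w 0.353 j [ 0.    -0.222  1.929 -0.421  1.569  0.371]
tool x,y [-0.308 -0.851  0.426] [-0.121 -0.409 -0.904]
shift [ 0.037  2.723 -0.237]
turn [ 6.655 -0.511  5.499]
target [ 0.4031 -0.0448  0.188 ]
```

Call:
move_arm(
  motion=[
    [[0.74,-0.06,0.61],[0,0,0],0.35],
    [[0.74,-0.06,0.61],[0,0,0],0.35],
    [[0.74,-0.06,0.61],[0,0,0],0.35],
    [[0.74,-0.06,0.61],[0,0,0],0.35],
    [[0.74,-0.06,0.61],[0,0,0],0.35],
    [[0.74,-0.06,0.61],[0,0,0],0.35],
    [[0.74,-0.06,0.61],[0,0,0],0.35],
    [[0.74,-0.06,0.61],[0,0,0],0.35],
    [[0.7,-0.05,0.6],[0,0,0],0.35],
  ],
)

```text
t: 18.88
ee_pos: [0.4297, 0.0094, 0.3156]
eef_rot: [0.301, -0.357, 0.669, -0.578]
force: [0.2, -0.3, -0.0]
gripper_width: 0.352
```

```bash
python3 -c "
from ik import *
lidgo(0,back=.12)"
```

```text
t 18.88 p [0.4297 0.0094 0.3156] F [ 0.21 -0.27 -0.03] M [ 0.07  0.29 -0.07] w 0.352 j [-0.3   -0.814  2.332  0.107  1.033 -0.173]
tool x,y [-0.151 -0.989 -0.01 ] [ 0.559 -0.077 -0.826]
shift [ 1.175  1.894 -1.733]
turn [-0.268  0.044 -0.165]
target [ 0.4031 -0.0448  0.188 ]
```

Call:
move_arm(
  motion=[
    [[-0.27,0,-0.16],[0.3,0.45,-0.45],0.35],
    [[0,0,0],[0.3,0.5,-0.45],0.35],
    [[0,0,0],[0.3,0.5,-0.45],0.35],
    [[0,0,0],[0.3,0.45,-0.4],0.35],
    [[0,0,0],[0,0,0],0.35],
  ],
)

```text
t: 19.5
ee_pos: [0.4087, -0.0493, 0.1945]
eef_rot: [0.31, -0.361, 0.67, -0.57]
force: [-0.0, -0.4, 0.1]
gripper_width: 0.348
```

```bash
python3 -c "
from ik import *
lidgo(0,back=.0)
for n in('side','top'):cv2.imwrite(f'pics/{n}11.png',get_image(n)[:,:,::-1])
crop('pics/top11.png','pics/t11c.png',300,220,180,140,4)
crop('pics/side11.png','pics/s11c.png',320,180,180,140,4)"
```

```text
t 19.5 p [ 0.4087 -0.0493  0.1945] F [-0.03 -0.36  0.14] M [0.09 0.27 0.03] w 0.348 j [-0.522 -0.803  2.537  0.252  0.874 -0.474]
tool x,y [-0.158 -0.987  0.005] [ 0.54  -0.09  -0.837]
shift [-0.079  2.441 -0.183]
turn [-0.036  0.063  0.024]
target [ 0.4676 -0.0553  0.0873]
```

View pics/t11c.png

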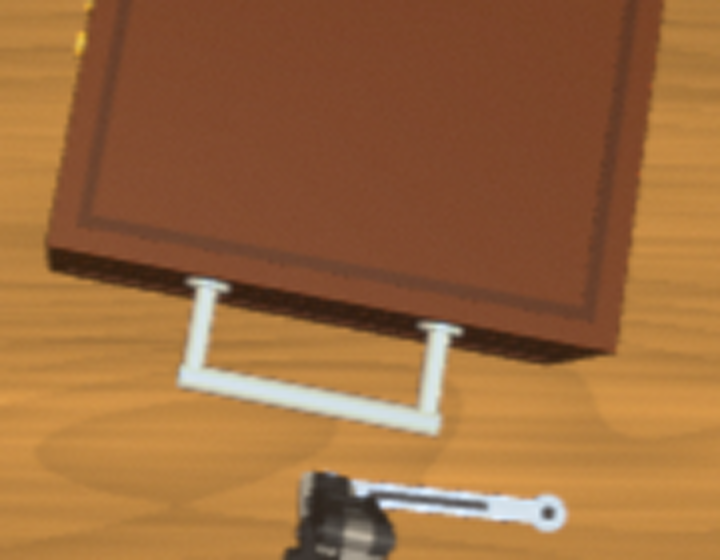

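View pics/s11c.png

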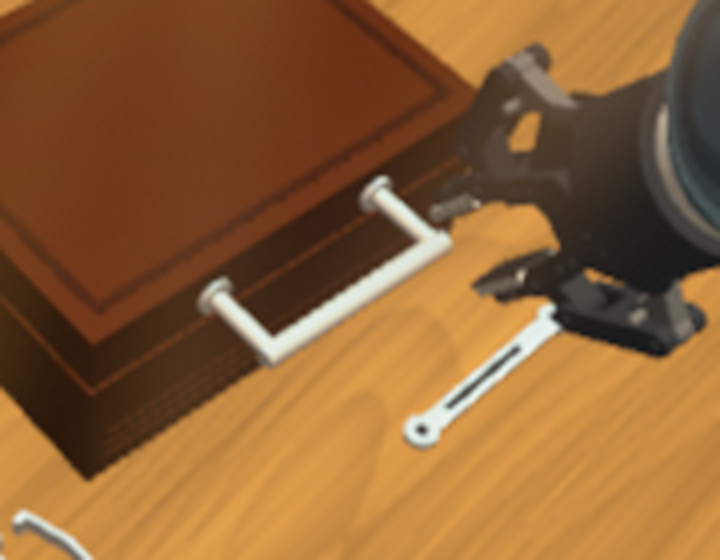

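Call:
move_arm(
  motion=[
    [[0,0,0],[-0.08,0.45,-0.18],0.35],
    [[0,0,0],[0,0.45,0],0.35],
    [[0,0,0],[0,0.45,0],0.35],
    [[0,0,0],[0,0.2,0],0.35],
    [[0,0,0],[0,0,0],0.35],
  ],
)

```text
t: 20.23
ee_pos: [0.4504, -0.0469, 0.1292]
eef_rot: [0.311, -0.357, 0.669, -0.573]
force: [0.3, -0.2, 0.2]
gripper_width: 0.349
```

```bash
python3 -c "
from ik import *
lidgo(0,back=.0)"
```

```text
t 20.23 p [ 0.4504 -0.0469  0.1292] F [ 0.32 -0.2   0.23] M [ 0.04  0.27 -0.01] w 0.349 j [-0.447 -0.476  2.493  0.29   0.579 -0.498]
tool x,y [-0.149 -0.989  0.006] [ 0.544 -0.087 -0.834]
shift [ 0.11   0.901 -0.158]
turn [-0.091  0.16  -0.019]
target [ 0.4676 -0.0553  0.0873]
```

Call:
move_arm(
  motion=[
    [[-0.09,0.16,0],[0.1,0,-0.16],0.35],
    [[0,0,0],[0,0.2,-0.03],0.35],
    [[0,0,0],[0,0,0],0.35],
  ],
)

```text
t: 20.6
ee_pos: [0.4468, -0.0512, 0.1172]
eef_rot: [0.308, -0.363, 0.67, -0.57]
force: [-0.7, 0.1, 1.1]
gripper_width: 0.353
```

```bash
python3 -c "
from ik import *
lidgo(0,back=.0)
for n in('side','top'):cv2.imwrite(f'pics/{n}12.png',get_image(n)[:,:,::-1])
crop('pics/top12.png','pics/t12c.png',320,260,120,100,6)
crop('pics/side12.png','pics/s12c.png',360,190,120,100,6)"
```

```text
t 20.6 p [ 0.4468 -0.0512  0.1172] F [-0.73  0.07  1.11] M [0.06 0.26 0.03] w 0.353 j [-0.465 -0.456  2.505  0.316  0.559 -0.527]
tool x,y [-0.16  -0.987 -0.001] [ 0.54  -0.086 -0.837]
shift [0.016 0.733 0.028]
turn [-0.031  0.009 -0.023]
target [ 0.4676 -0.0553  0.0873]
```

View pics/t12c.png

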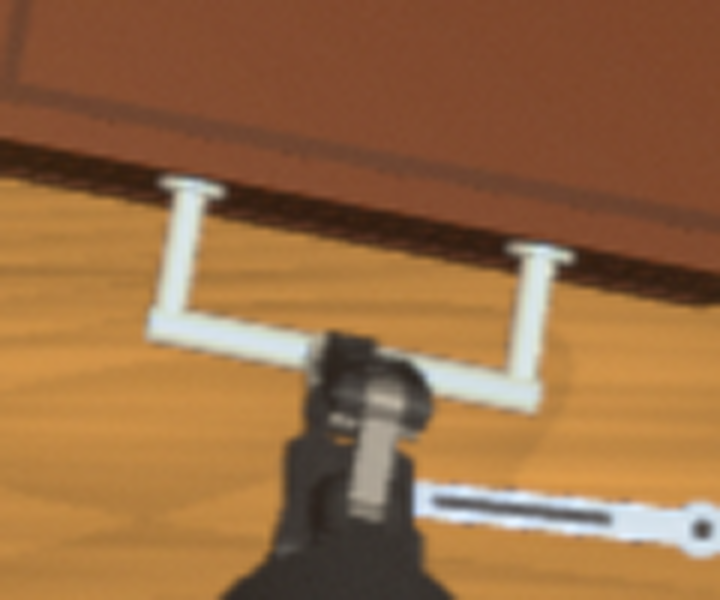

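View pics/s12c.png

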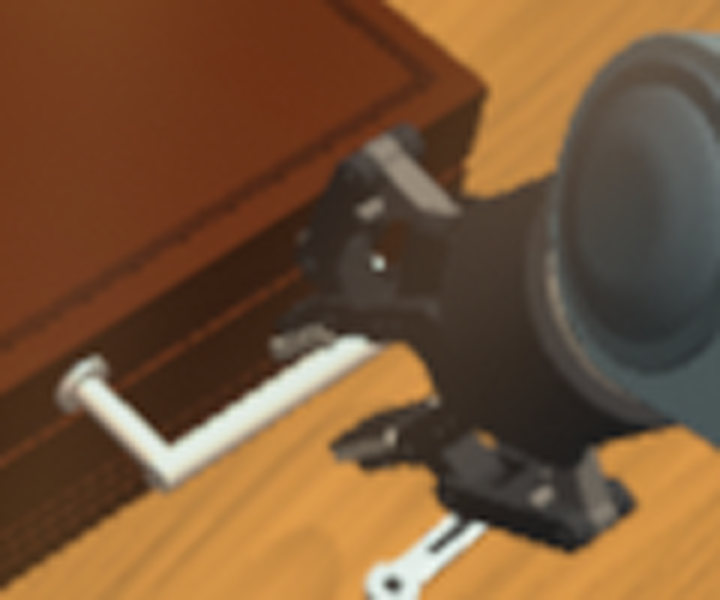

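Call:
move_arm(
  motion=[
    [[0,0,0],[0,0.25,0.03],0.35],
    [[0,0,0],[0,0.25,0],0.35],
    [[0,0,0],[0,0.2,0],0.35],
    [[0,0,0],[0,0,0],0.35],
  ],
)

```text
t: 21.2
ee_pos: [0.469, -0.0556, 0.0923]
eef_rot: [0.306, -0.36, 0.671, -0.571]
force: [0.4, -0.3, -0.7]
gripper_width: 0.347
```

```bash
python3 -c "
from ik import *
lidgo(0,back=.0)
for n in('side','top'):cv2.imwrite(f'pics/{n}13.png',get_image(n)[:,:,::-1])
crop('pics/top13.png','pics/t13c.png',320,260,120,100,6)
crop('pics/side13.png','pics/s13c.png',360,190,120,100,6)"
```

```text
t 21.2 p [ 0.469  -0.0556  0.0923] F [ 0.44 -0.3  -0.7 ] M [ 0.02  0.28 -0.  ] w 0.347 j [-0.445 -0.301  2.459  0.37   0.443 -0.576]
tool x,y [-0.16  -0.987  0.001] [ 0.546 -0.089 -0.833]
shift [-0.001  0.067 -0.079]
turn [-0.115  0.015 -0.002]
target [ 0.4676 -0.0553  0.0873]
```

View pics/t13c.png

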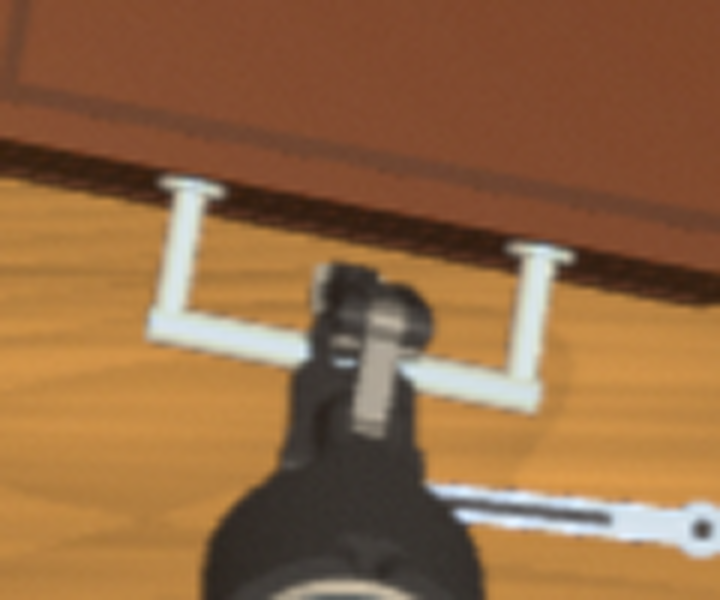

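View pics/s13c.png

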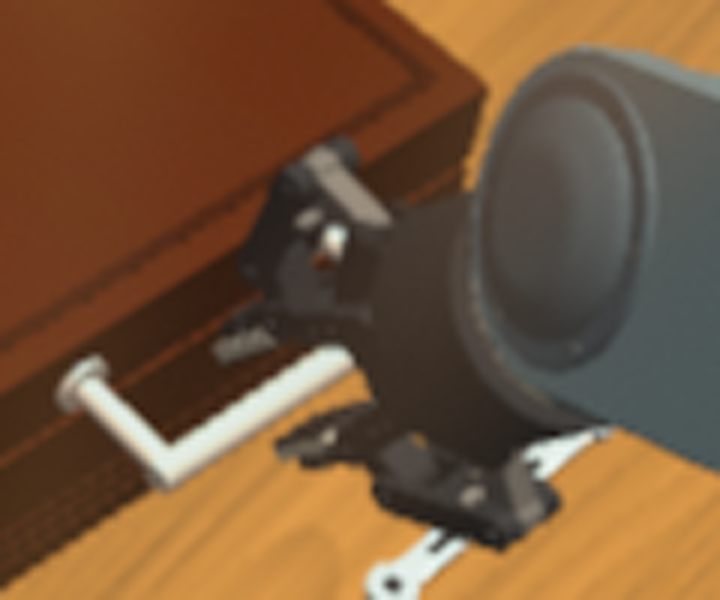

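Call:
move_arm(
  motion=[
    [[0,0,0],[0,0.07,-0.06],0.3],
    [[0,0,0],[0,0,0],0.2],
    [[0,0,0],[0,0,0],0.15],
    [[0,0,0],[0,0,0],0.1],
    [[0,0,0],[0,0,0],0.05],
    [[0,0,0],[0,0,0],0.05],
  ],
  newtons=30,
)

```text
t: 22.05
ee_pos: [0.4685, -0.0557, 0.0891]
eef_rot: [0.306, -0.359, 0.672, -0.571]
force: [-0.2, 0.1, 0.2]
gripper_width: 0.126
```

```bash
python3 -c "
from ik import *
lidgo(0,back=.0)"
```

```text
t 22.05 p [ 0.4685 -0.0557  0.0891] F [-0.24  0.12  0.19] M [ 0.01  0.31 -0.07] w 0.126 j [-0.446 -0.295  2.463  0.381  0.43  -0.589]
tool x,y [-0.161 -0.987  0.001] [ 0.548 -0.09  -0.831]
shift [-0.005  0.018 -0.036]
turn [-0.15   0.019  0.007]
target [ 0.4676 -0.0553  0.0873]
```

Call:
move_arm(
  motion=[
    [[0,0,0],[0,-0.1,0.08],0.05],
    [[0,0,0],[0,-0.19,0.15],0.05],
    [[0,0,0],[0,-0.18,0.17],0.05],
    [[0,0,0],[0,-0.17,0.18],0.05],
    [[0,0,0],[0,0,0],0.05],
  ],
)

```text
t: 22.68
ee_pos: [0.4754, -0.0569, 0.1347]
eef_rot: [0.306, -0.359, 0.672, -0.571]
force: [2.1, 0.4, -2.5]
gripper_width: 0.127
```

```bash
cat >> ik.py <<'E'
H2=np.array([.4583,-.054,.1046])+.244*hx-np.array([0,0,.018])
def lid(th):
    o=env.get_obs();m=R.from_quat(o['eef_rot']).as_matrix();g=o['ee_pos']-.0187*m[:,1];v=g-H2
    print('lid est',round(np.arctan2(v[2],-v@hx)-np.arctan2(.018,.244),3),'r',round(np.hypot(v[2],v@hx),4),'lat',round(v@[.1616,.987,0],4))
    y=m[:,1];go(bar(th,H2)+.0187*y,[-.1616,-.987,0],tgt(57,-9.3)[1])
E
python3 -c "
from ik import *
lid(.3)"
```

```text
lid est 0.188 r 0.2455 lat -0.0001
t 22.68 p [ 0.4754 -0.0569  0.1347] F [ 2.07  0.36 -2.5 ] M [ 0.04  0.32 -0.03] w 0.127 j [-0.44  -0.389  2.428  0.294  0.55  -0.487]
tool x,y [-0.161 -0.987  0.002] [ 0.548 -0.091 -0.831]
shift [-0.001 -0.329  0.436]
turn [-0.153  0.014  0.012]
```

Call:
move_arm(
  motion=[
    [[0,0,0],[0,-0.15,0.19],0.05],
    [[0,0,0],[0,-0.15,0.2],0.05],
    [[0,0,0],[0,-0.14,0.2],0.05],
    [[0,0,0],[0,-0.12,0.21],0.05],
    [[0,0,0],[0,-0.11,0.22],0.05],
    [[0,0,0],[0,-0.1,0.22],0.05],
    [[0,0,0],[0,0,0],0.05],
  ],
)

```text
t: 23.55
ee_pos: [0.5049, -0.0616, 0.2039]
eef_rot: [0.308, -0.361, 0.671, -0.57]
force: [-1.4, -1.8, -0.7]
gripper_width: 0.121
```

```bash
python3 -c "
from ik import *
lid(.6)
cv2.imwrite('pics/side14.png',get_image('side')[:,:,::-1])"
```

```text
lid est 0.497 r 0.2461 lat 0.0
t 23.55 p [ 0.5049 -0.0616  0.2039] F [-1.4  -1.8  -0.72] M [-0.07  0.69 -0.15] w 0.121 j [-0.415 -0.41   2.302  0.215  0.694 -0.382]
tool x,y [-0.16  -0.987  0.002] [ 0.542 -0.09  -0.836]
shift [ 0.002 -0.161  0.479]
turn [-0.064  0.032  0.011]
```

View pics/side14.png

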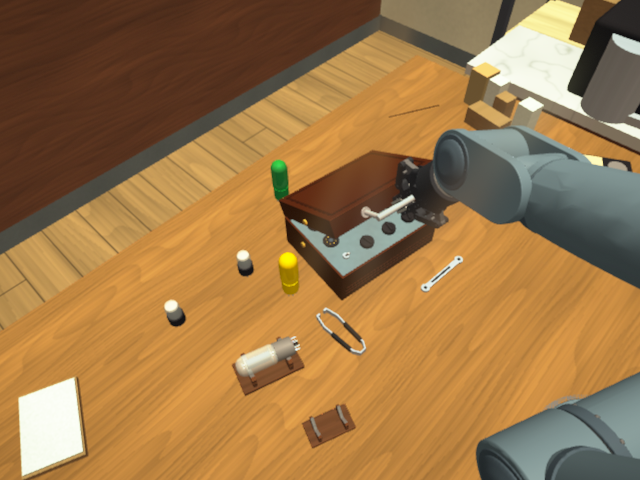

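Call:
move_arm(
  motion=[
    [[0,0,0],[0,-0.09,0.22],0.05],
    [[0,0,0],[0,-0.08,0.23],0.05],
    [[0,0,0],[0,-0.07,0.23],0.05],
    [[0,0,0],[0,-0.06,0.23],0.05],
    [[0,0,0],[0,-0.05,0.23],0.05],
    [[0,0,0],[0,-0.03,0.2],0.05],
    [[0,0,0],[0,0,0],0.05],
  ],
)

```text
t: 24.48
ee_pos: [0.5522, -0.0695, 0.2587]
eef_rot: [0.309, -0.361, 0.671, -0.57]
force: [-2.5, -1.5, 1.0]
gripper_width: 0.125
```

```bash
python3 -c "
from ik import *
lid(.95)"
```

```text
lid est 0.794 r 0.2461 lat -0.0
t 24.48 p [ 0.5522 -0.0695  0.2587] F [-2.55 -1.48  0.97] M [-0.19  0.6  -0.24] w 0.125 j [-0.385 -0.327  2.138  0.172  0.769 -0.314]
tool x,y [-0.16  -0.987  0.003] [ 0.541 -0.09  -0.836]
shift [ 0.002 -0.012  0.764]
turn [-0.049  0.035  0.022]
```

Call:
move_arm(
  motion=[
    [[0,0,0],[0,-0.02,0.22],0.05],
    [[0,0,0],[0,-0.01,0.22],0.05],
    [[0,0,0],[0,0,0.22],0.05],
    [[0,0,0],[0,0.02,0.22],0.05],
    [[0,0,0],[0,0,0],0.05],
    [[0,0,0],[0,0,0],0.05],
  ],
)

```text
t: 25.22
ee_pos: [0.591, -0.0759, 0.2854]
eef_rot: [0.309, -0.36, 0.671, -0.57]
force: [-0.6, -1.2, 0.9]
gripper_width: 0.128
```

```bash
python3 -c "
from ik import *
lid(.96)
for n in('side','top'):cv2.imwrite(f'pics/{n}15.png',get_image(n)[:,:,::-1])"
```

```text
lid est 0.988 r 0.2456 lat -0.0001
t 25.23 p [ 0.591  -0.0759  0.2854] F [-0.62 -1.19  0.94] M [-0.22  0.38 -0.25] w 0.128 j [-0.365 -0.241  2.022  0.153  0.793 -0.28 ]
tool x,y [-0.161 -0.987  0.004] [ 0.542 -0.091 -0.835]
shift [-0.002  0.003 -0.136]
turn [-0.074  0.033  0.028]
```

View pics/side15.png

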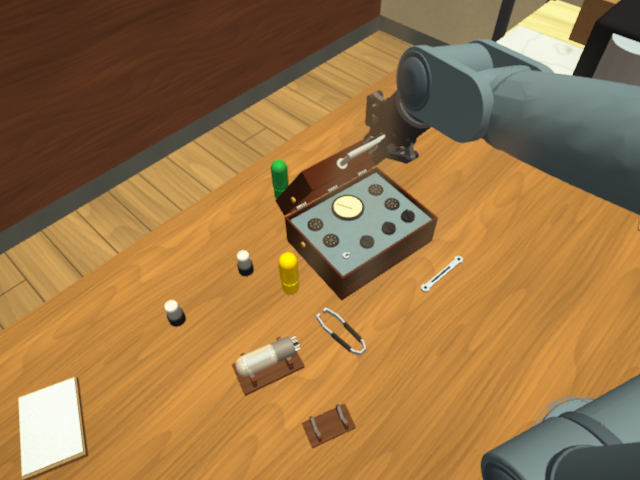

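View pics/top15.png

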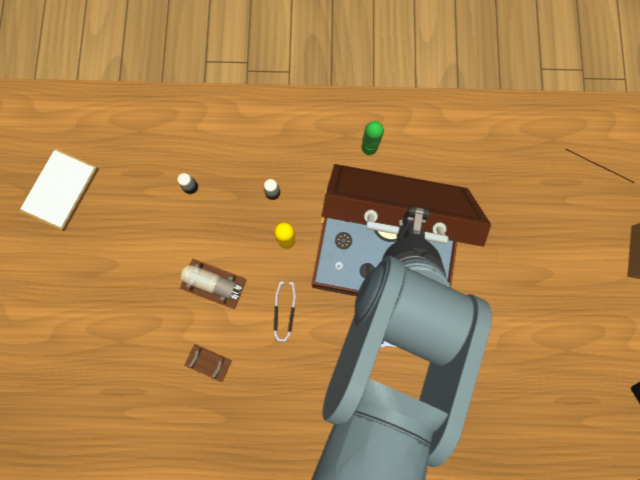

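Call:
move_arm(
  motion=[
    [[0,0,0],[0,-0.01,-0.15],0.05],
    [[0,0,0],[0,-0.01,-0.22],0.05],
    [[0,0,0],[0,0.01,-0.22],0.05],
    [[0,0,0],[0,0.02,-0.22],0.05],
    [[0,0,0],[0,0.03,-0.22],0.05],
    [[0,0,0],[0,0.03,-0.15],0.05],
    [[0,0,0],[0,0,0],0.05],
    [[0,0,0],[0,0,0],0.05],
  ],
)

```text
t: 26.32
ee_pos: [0.5403, -0.0674, 0.2477]
eef_rot: [0.308, -0.36, 0.672, -0.57]
force: [-2.2, -1.5, 2.7]
gripper_width: 0.125
```

```bash
python3 -c "
from ik import *
lid(.72)
for n in('side','top'):cv2.imwrite(f'pics/{n}16.png',get_image(n)[:,:,::-1])"
```

```text
lid est 0.727 r 0.2461 lat 0.0001
t 26.32 p [ 0.5403 -0.0674  0.2477] F [-2.22 -1.48  2.75] M [-0.16  0.26 -0.17] w 0.125 j [-0.392 -0.353  2.179  0.181  0.751 -0.328]
tool x,y [-0.161 -0.987  0.003] [ 0.544 -0.091 -0.834]
shift [ 0.002  0.028 -0.031]
turn [-0.098  0.031  0.026]
```

View pics/side16.png

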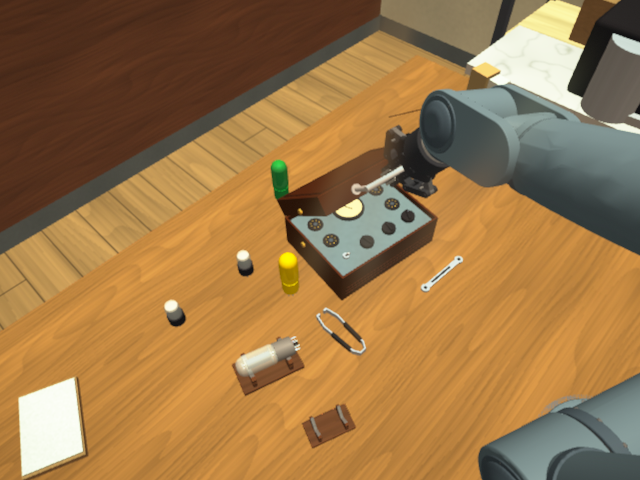

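View pics/top16.png

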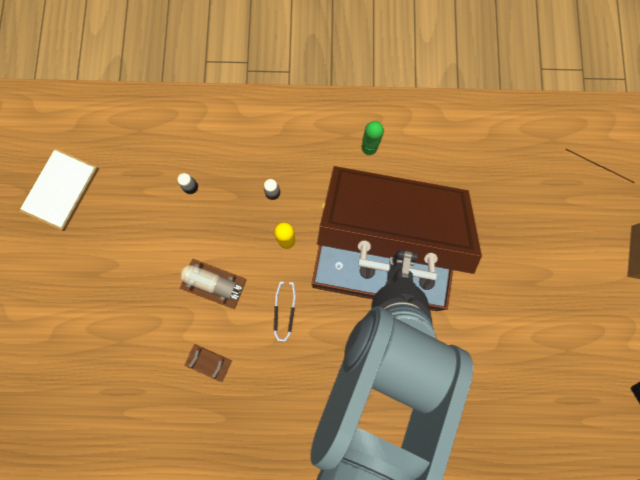

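Call:
move_arm(
  motion=[
    [[0,0,0],[0,0,0],0.05],
    [[0,0,0],[0,0,0],0.05],
    [[0,0,0],[0,0,0],0.05],
    [[0,0,0],[0,0,0],0.05],
  ],
)

```text
t: 26.92
ee_pos: [0.5407, -0.0674, 0.2481]
eef_rot: [0.308, -0.36, 0.671, -0.57]
force: [-2.8, -1.1, 1.5]
gripper_width: 0.121
```

```bash
python3 -c "
from ik import *
lid(.72)
for t in(.6,.66,.72,.78,.84):print(t,proj('top',bar(t,H2)),proj('side',bar(t,H2)))
print(env.get_obs()['joint_velocities'].round(4))
crop('pics/top16.png','pics/t16c.png',340,230,120,80,6)"
```

```text
lid est 0.73 r 0.2461 lat 0.0001
t 26.93 p [ 0.5407 -0.0674  0.2481] F [-2.84 -1.05  1.47] M [-0.13  0.37 -0.07] w 0.121 j [-0.391 -0.353  2.178  0.181  0.752 -0.328]
tool x,y [-0.16  -0.987  0.004] [ 0.544 -0.091 -0.834]
shift [ 0.002  0.03  -0.043]
turn [-0.096  0.035  0.025]
0.6 [392.1 284.7] [398.1 189.5]
0.66 [394.1 278. ] [395.2 182.1]
0.72 [396.2 270.7] [391.9 174.5]
0.78 [398.3 262.9] [388.4 167. ]
0.84 [400.5 254.6] [384.5 159.6]
[ 0.0005 -0.0007 -0.0012  0.0001 -0.0003  0.0012]
```

View pics/t16c.png

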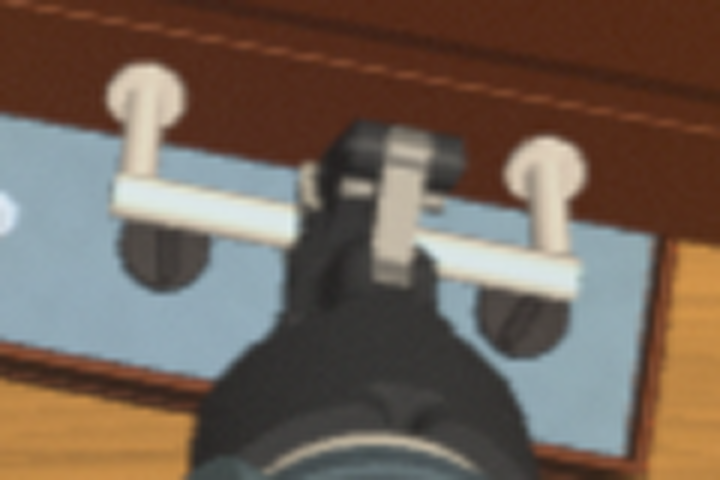

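The crop shows the bar held between the fingers. Its middle is at top pixel (397.6,269.5), which gives a lid angle of about 0.73 rad and agrees with the arm's kinematics. Handing in now.

```bash
python3 -c "
from cell import order
print(order.hand_in())"
```

```text
the job is handed in; nothing more can be done
None
```

I laid the rectifier tube in the larger cradle and let go of it. I then raised the lid by its bar handle to about 0.99 rad and eased it back. The job was handed in at 26.9 s with the lid still held at about 0.73 rad; no verdict was reported.

- **Tube:** It tilted about 8° in the grip on the way, and I corrected that before setting it down. After release, both cameras put its centre within about 3 mm lengthwise and 1 mm sideways of the cradle's middle.
- **Tube angle:** The two views disagree here. Rough pixel readings gave 73.3° (top) and 64.0° (side) for a cradle at about 70.5°. The side reading alone would be about 0.11 rad off, just under the 0.12 limit. The crops show the tube resting in both V rests.
- **Lid:** The arm pose and the top picture both gave about 0.73 rad. The arm was still, and the gripper had stopped on the bar at an opening of about 0.12, under a 30 N grip setting.
- **Other things on the bench:** The last pictures show the octal tubes, puller and stay where they were at the start. I checked this by eye only.

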